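# Mount a tubing reel on its stand with the steel axle

## Task

Pick up the steel axle by its grip, thread it through the bore of the empty tubing reel lying in the trough, and push gently, with the reel backed up by the stop behind it, until the axle's collar has driven the brass bushing fully home in the reel. Then lift the reel on the axle, without touching the reel with the gripper, and lay the axle gently in the two notches of the reel stand so that the collar rests in the wide notch and the reel hangs between the posts. Let go, and leave the jug, beaker and bottle alone.

Things in the scene. Friction and masses are not known exactly. Their poses are not given: they have to be found in the camera images.
- axle: Loose stepped axle, 0.18 kg, lying level. Origin on its axis at mid-grip; local +y along the axis to the tip, z up. Along y (mm): black square grip 20 x 20 from -40 to 30; aluminium collar, diameter 28, from 30 to 60; steel rod, diameter 10, from 60 to 187; nose tapering to diameter 5 at 195. Take the grip from above at the origin, fingers closing across it (along local x).
- axle_tip (a point): Tip of the axle, on its axis, 195 mm along +y from the axle's origin. At the start the axle lies on a low rest, axis 34 mm above the table: a ledge 18 mm wide under the grip's rear end (y -39 to -27), a small V under the rod at y = 130, a 6 mm base plate; nothing of the rest is over 38 mm high.
- reel: Loose empty grey plastic reel, 0.11 to 0.23 kg plus a 30 g bushing, lying on its side. Origin at its centre, local +y along its level axis, away from the bushing end (x and z roll about the axis and mean nothing). 56 mm wide over two flanges (y -28 to 28) of diameter 70; hub diameter 36; bore diameter 14 right through. It starts lying free in the trough, axis about 68 mm above the table.
- bushing (a joint): Travel (m) of the brass bushing, a tight sliding sleeve (outside diameter 21, bore 14) in the reel's -y end. At 0 it stands 8 mm proud of the flange; at 0.008 it is flush, fully home, and the axle's collar, wider than the bushing, bears on the flange. To move it takes about 5 N plus 1.5 N per 10 mm/s; it stays where left. Pressing much beyond 20 N would mark the reel.
- trough: Fixed reel trough: dark base 100 x 190 mm (y -55 to 135), two level 12 mm bars along local y on which the reel lies. Origin on the table under the reel's nominal place; local +y is the way the axle goes in, along the reel's +y. End blocks reach 35 mm, bars 41 mm above the table; nothing is higher on the -y side. Reel and axle lift straight up out of it.
- stop_slot (a point): Mid-line point 68 mm above the table, 60 mm along +y of the trough's origin. Near it, behind the reel, stands a slotted back stop (27 mm slot, open at the top, for the axle; 82 mm high) with a sprung black buffer that gives 1 mm per 4 N. It is set differently each time, 4 to 40 mm behind the reel, not measured: the pushed reel slides with 1 to 3 N until the stop is felt.
- reel_stand: Fixed stand for the axle: dark base 100 x 170 x 12 mm, origin on the table under its middle, local +y from the wide notch to the small one. Two white posts, 120 mm apart, with 90 degree V notches open at the top. With the axle seated its axis is level, 100 mm above the table over the stand's y axis, pointing to +y, its origin at y = -105 mm (collar centred in the wide notch).
- wide_notch (a point): Where the collar's axis lies when seated in the wide V (48 mm across, on a 14 mm thick post, top 104 mm high): y = -60, z = 100 mm in the stand's frame.
- small_notch (a point): Where the rod's axis lies when seated in the other V (40 mm across, on a 12 mm thick post, top 113 mm high): y = 60, z = 100 mm in the stand's frame.
- jug: Glass measuring jug, 94 mm wide, 90 high, with a handle; origin under its middle. Leave alone.
- beaker: Glass beaker, 68 mm wide, 90 high; origin under its middle. Leave alone.
- amber_bottle: Amber glass bottle, 60 mm wide, 130 high; origin under its middle. Leave alone.
There are look-alikes about, which are no part of the job. There is more than one size of the axle; the job needs the larger.

How it is judged:
By the outcome, as a careful person would: the job done as asked, in the order asked, and still so for the second after the job is handed in, with the robot touching nothing.
It also fails if it takes over 67 s, if anything falls off the work surface, if the arm or the gripper's body presses on something with over 40 N, if the wrist force passes 120 N, or if a joint passes its speed limit or range.

## Robot

A 6-joint arm with a two-finger parallel gripper is mounted at the origin on the work surface. World frame = base frame: x ahead of the robot, y to its left, z up, the work surface at z = 0. Lengths are in m, angles in rad, forces in N, time in s.
With the tool pointing down it reaches from about 0.4 to 0.825 m from the base axis. Payload 7 kg.
Tool frame: the origin (TCP) lies at the very end of the fingers, on their centre line; the grasp point (between the pads) lies 19 mm behind it (tcp_to_grasp is the distance from the TCP to the grasp point, in m); x points along the fingers, z is the direction in which the jaws open and shut, and the axes are right-handed (so a half turn about x gives the same grasp; the last joint's range is limited). The gripper opens to 88 mm and grips with 3 to 60 N. Pads are 19 mm wide; open, the fingers measure 130 mm over their backs; the gripper's body (78 mm by 193 mm) begins 47 mm behind the grasp point.
Start: joints at [1.422, 0.359, 0.012, 0, -1.224, -0.288], TCP at [0.286, 0.612, 0.227] pointing down, gripper open.
Joint ranges: [-3.07, 3.07], [-1.43, 2.12], [-1.02, 1.25], [-3.03, 1.67], [-3.05, -0], [-3.03, 3.03]. Speed limits (rad/s): [2.39, 2.39, 3.01, 3.14, 3.14, 3.14].

## Interface

Orientations are given as [roll, pitch, yaw] about the fixed x, y, z axes, in that order (R = Rz(yaw) Ry(pitch) Rx(roll)).
In Python, from station import get_state, grab_frame, job_done, tcp_to_grasp gives the robot as it stands. The module is installed in compiled form; this text tells all that it offers.
- The arm moves only by the shell command python3 -m crank 'ROWS' [FORCE]. ROWS is JSON, a list of rows, each a list of 7 numbers: the shift along the tool's x, y, z in m, then the turn, a rotation vector about the tool's x, y, z in rad, then the opening, from 0 (shut) to 1 (fully open). In form: [[x, y, z, wx, wy, wz, fingers], ...]. A call has 1 to 10 rows; each row is the pose to reach, as a shift and turn from the pose commanded when the call began, along the tool's axes at that moment; what a row does not reach only later rows make up. A row lasts 1/8 s, in which the tool goes at most 62.5 mm and 10.7 degrees, less where a joint would pass 70% of its speed; a pose out of reach is approached as far as the arm can. A call with a gripper value outside its range is refused whole. The fingers move at their own pace and stop on an object; FORCE is the grip in N (left out, the last holds). Time passes only in rows, so rows that repeat a pose let the fingers close. It gives the time, the measured TCP pose, the force and the opening at its end, in the units of the state.
- get_state(): the state, without advancing time (a new reading comes with each control period).
- grab_frame(name): name is "side" or "top" or "wrist"; returns a dict with "pixels" (384x512x3 uint8, red, green, blue), "vfov" (degrees; the focal length in pixels is half the picture's height over the tangent of half this angle, whatever the lens; pixels are square), "cx", "cy" (the principal point, pixels), "k1" (the pictures are not rectified: a ray, as slopes to the right and down, at radius r is drawn at 1 + k1 r^2 times it, then the intrinsics apply), "extrinsics" (4x4, takes a point from world to camera coordinates). Camera axes: x right, y up, looking along -z (the intrinsics and any distortion apply to the point x, -y, -z); pixel columns grow to the right and rows downward; lengths in m; the calibration is good to about 2 mm. A picture is of the moment at which its call begins. There is no depth.
- job_done(): hands the job in, once; it reports no verdict.
The state is a dict: "t": time; "q": joint angles; "qd": joint speeds; "joint_efforts": joint torques, N m; "eef_pos": TCP position; "ee_rot": TCP orientation; "force": force on the tool from outside, world axes, zero at the start; "moment": the same for the moment, N m; "width": finger opening in m.
Only numpy, scipy, OpenCV 4.12 (cv2) and the standard library are available. Lean on these libraries where they do the work, as an engineer would, in place of code of your own. Each camera call takes 0.05 s, during which the arm holds its last target.

## Working session

There is one attempt and no reset: what is moved stays moved. The work goes in short steps, Python scripts to look and compute and a shell command to move; the robot and the scene stay as the last step left them, time stands still between calls to the robot, and variables do not carry over. Pictures are saved under pics/ and viewed, and the job is handed in when it is done.

```bash
mkdir -p pics; cat > h.py <<'E'
import numpy as np, cv2, json
from station import get_state, grab_frame, job_done, tcp_to_grasp
from scipy.spatial.transform import Rotation as R
def snap(name,fn):
    f=grab_frame(name); cv2.imwrite(f'pics/{fn}.png',f['pixels'][:,:,::-1])
    np.savez(f'pics/{fn}.npz',**{k:np.array(v) for k,v in f.items()})
    return f
def load(fn): return dict(np.load(f'pics/{fn}.npz'))
def foc(f): return 192/np.tan(np.radians(float(f['vfov']))/2)
def ray(f,u,v):
    F=foc(f); d=np.array([(u-f['cx'])/F,(v-f['cy'])/F],float); k=float(f['k1']); s=d.copy()
    for _ in range(50): s=d/(1+k*(s@s))
    E=np.array(f['extrinsics']); Rm=E[:3,:3]; c=-Rm.T@E[:3,3]
    return c, Rm.T@np.array([s[0],-s[1],-1.])
def at_z(f,u,v,z):
    c,d=ray(f,u,v); return c+d*(z-c[2])/d[2]
def proj(f,p):
    E=np.array(f['extrinsics']); q=E[:3,:3]@np.array(p)+E[:3,3]
    s=np.array([q[0],-q[1]])/-q[2]; s=s*(1+float(f['k1'])*(s@s))
    return s*foc(f)+[float(f['cx']),float(f['cy'])]
def tri(obs):
    A=np.zeros((3,3));b=np.zeros(3)
    for f,u,v in obs:
        c,d=ray(f,u,v); d/=np.linalg.norm(d); P=np.eye(3)-np.outer(d,d); A+=P;b+=P@c
    return np.linalg.solve(A,b)
def crop(fn,x0,y0,x1,y1,s,out):
    im=cv2.imread(f'pics/{fn}.png')[y0:y1,x0:x1]
    im=cv2.resize(im,None,fx=s,fy=s,interpolation=cv2.INTER_CUBIC)
    for i in range(0,x1-x0):
        if (x0+i)%10==0:
            cv2.line(im,(i*s,0),(i*s,6 if (x0+i)%50 else 14),(0,0,255),1)
            if (x0+i)%20==0: cv2.putText(im,str(x0+i),(i*s+1,22),0,.35,(0,0,255),1)
    for i in range(0,y1-y0):
        if (y0+i)%10==0:
            cv2.line(im,(0,i*s),(6,i*s),(0,0,255),1)
            if (y0+i)%20==0: cv2.putText(im,str(y0+i),(8,i*s+4),0,.35,(0,0,255),1)
    cv2.imwrite(f'pics/{out}.png',im)
E
python3 - <<'E'
from h import *
for n in ['side','top','wrist']:
    f=snap(n,n+'0'); E=f['extrinsics']; print(n,f['vfov'],f['cx'],f['cy'],f['k1'],(-E[:3,:3].T@E[:3,3]).round(3),(-E[2,:3]).round(3))
print(get_state(),tcp_to_grasp)
E
```

```text
side 52.320803019287126 256.70996975412737 187.5767515156739 0.043158830840830546 [ 0.767 -1.073  0.98 ] [-0.198  0.746 -0.636]
top 55.85940853157649 254.60354152393887 193.5738357112257 -0.10318180846845586 [ 0.324 -0.05   1.274] [ 0.146  0.017 -0.989]
wrist 63.001067518160674 249.99052924569003 196.0278907987378 -0.05647933321223053 [0.345 0.584 0.384] [-0.223  0.103 -0.969]
{'t': 0.15, 'q': array([ 1.42206995e+00,  3.59227366e-01,  1.12663985e-02, -2.14800817e-04,
       -1.22418498e+00, -2.88062545e-01]), 'qd': array([ 0.0011933 , -0.00025158,  0.00151891, -0.00029785, -0.00087213,
       -0.00046913]), 'joint_efforts': array([-1.16631476e-03, -5.83276820e+01,  2.93291312e+01,  7.00116053e+00,
        8.83649656e-03, -9.98072733e-05]), 'eef_pos': array([0.2854469 , 0.61123579, 0.22584062]), 'ee_rot': array([ 0.13954642,  1.56943168, -1.86811194]), 'force': array([ 0.73839963, -0.9199598 ,  0.18656848]), 'moment': array([ 0.06488218, -0.03059352,  0.0150646 ]), 'width': 0.08750765752671648} 0.0188
```

```bash
ls; ls pics
```

```text
h.py
pics
side0.npz
side0.png
top0.npz
top0.png
wrist0.npz
wrist0.png
```

View pics/side0.png

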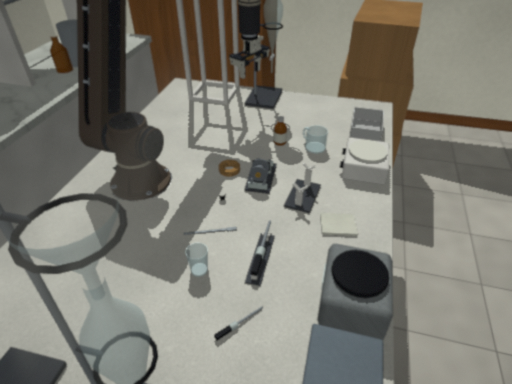

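View pics/top0.png

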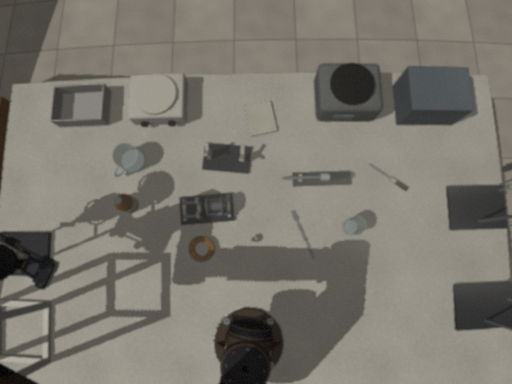

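View pics/wrist0.png

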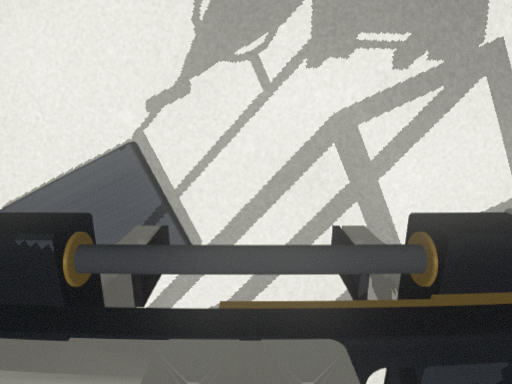

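```bash
python3 - <<'E'
from h import *
f=load('top0'); print(proj(f,[0.286,0.612,0.227]),proj(f,[0,0,0]),proj(f,[.5,0,0]))
crop('top0',150,120,290,260,5,'c1')
crop('top0',270,140,420,260,5,'c2')
crop('side0',180,90,340,210,5,'c3')
crop('side0',180,200,340,350,5,'c4')
E
```

```text
[ 41.03903466 259.85531766] [247.93295814 342.29483496] [246.79991884 197.22028955]
```

View pics/c1.png

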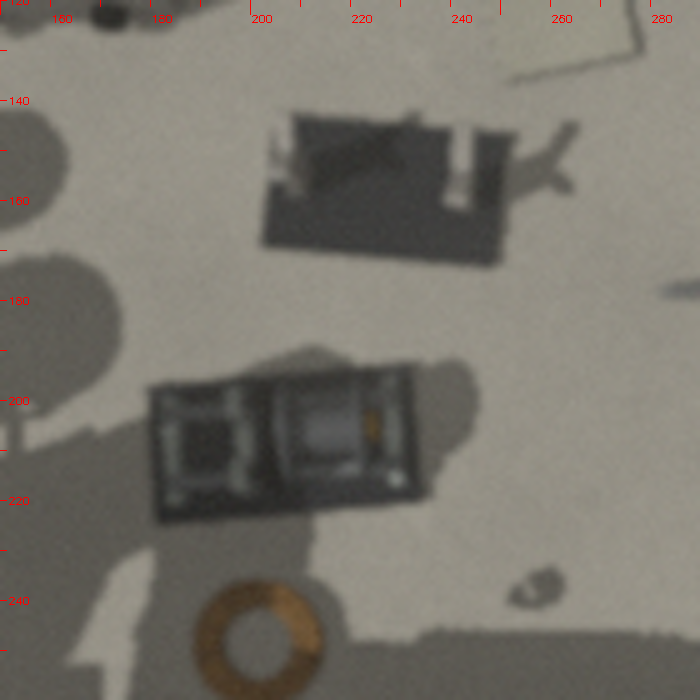

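View pics/c2.png

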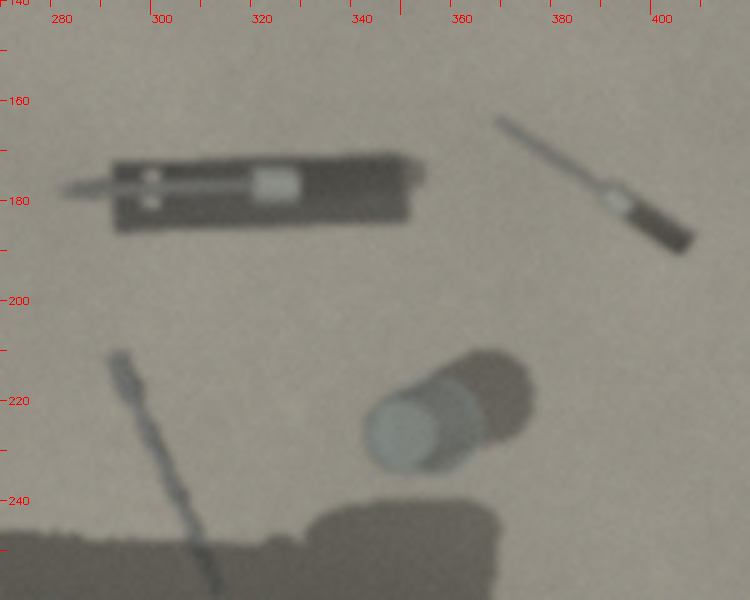

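View pics/c3.png

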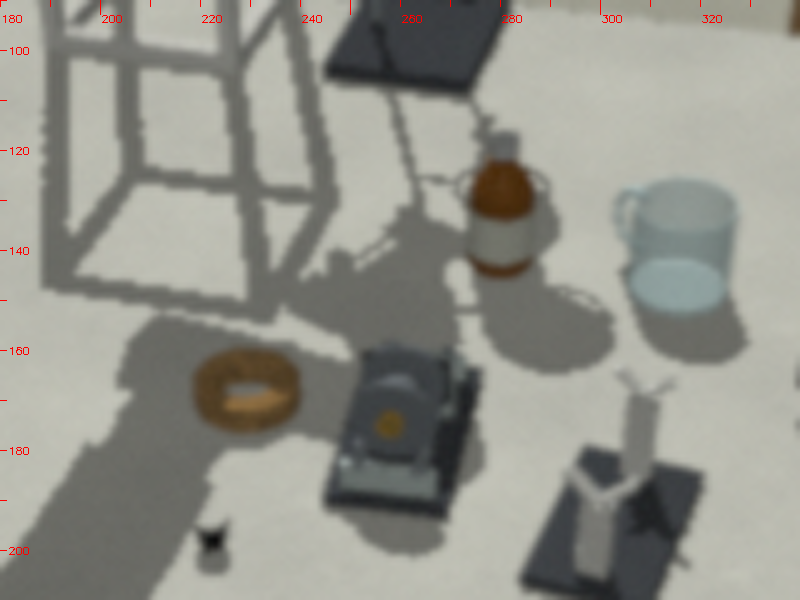

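View pics/c4.png

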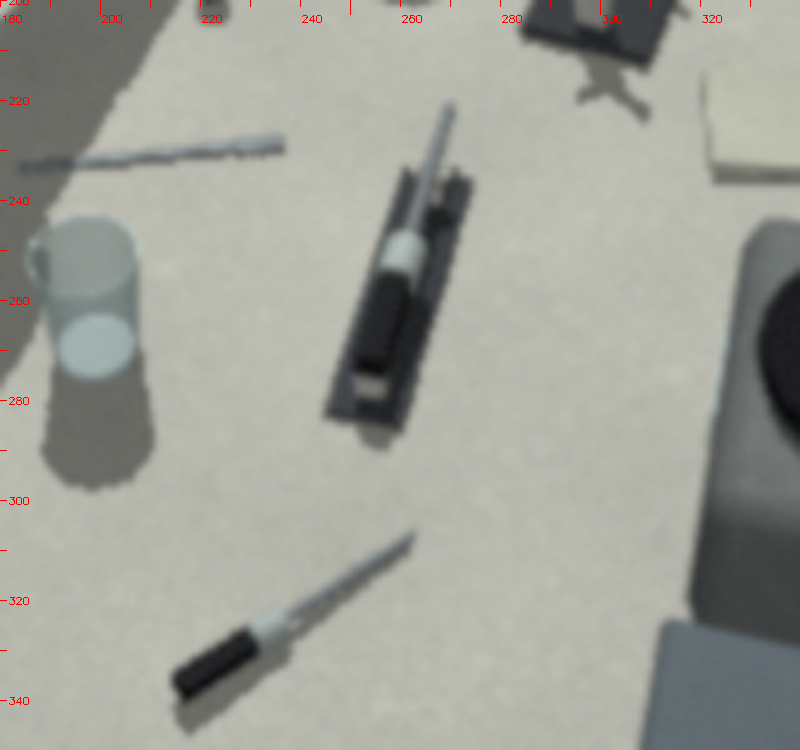

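```bash
python3 - <<'E'
from h import *
f=load('top0'); s=load('side0')
print('axle collar front', at_z(f,320,177.3,.034), 'collar rear',at_z(f,329.5,176.7,.034),'rod V',at_z(f,300,177.3,.034))
print('side tip', at_z(s,249,221,.034),'collar/grip',at_z(s,258.5,253.5,.04),'grip end',at_z(s,252.5,274,.038))
print('trough corners',[at_z(f,*p,.006).round(3) for p in [(180,197),(232.5,193),(236,219),(181.5,224)]])
print('bushing side',at_z(s,257.5,174.5,.068))
print('stand corners',[at_z(f,*p,.012).round(3) for p in [(206,143),(251.5,147),(249,172.5),(202.5,168.5)]])
st=get_state(); Rm=R.from_euler('xyz',st['ee_rot']).as_matrix(); print(Rm.round(3))
w=load('wrist0');E=w['extrinsics']; print('cam in tool', (Rm.T@(-E[:3,:3].T@E[:3,3]-st['eef_pos'])).round(4)); print('cam axes(x,y,-z look) in tool\n',(Rm.T@E[:3,:3].T).round(3))
E
```

```text
axle collar front [ 0.562144   -0.25699484  0.034     ] collar rear [ 0.56388237 -0.29034863  0.034     ] rod V [ 0.56299357 -0.18716494  0.034     ]
side tip [ 0.4930964  -0.14498776  0.034     ] collar/grip [ 0.56295948 -0.28297253  0.04      ] grip end [ 0.56533617 -0.36292494  0.038     ]
trough corners [array([0.503, 0.238, 0.006]), array([0.515, 0.05 , 0.006]), array([0.422, 0.038, 0.006]), array([0.407, 0.231, 0.006])]
bushing side [0.4657485  0.07392758 0.068     ]
stand corners [array([0.698, 0.146, 0.012]), array([ 0.681, -0.019,  0.012]), array([ 0.587, -0.009,  0.012]), array([0.604, 0.158, 0.012])]
[[-0.     0.906 -0.423]
 [-0.001 -0.423 -0.906]
 [-1.     0.     0.001]]
cam in tool [-0.1586  0.0657 -0.0003]
cam axes(x,y,-z look) in tool
 [[ 0.     0.246 -0.969]
 [-0.001  0.969  0.246]
 [ 1.     0.001  0.   ]]
```

```bash
python3 -m crank '[[0,0.02,0.022,0.1,0,0,1],[0,0.06,0.066,0.28,0,0,1],[0,0.1,0.11,0.46,0,0,1],[0,0.14,0.154,0.64,0,0,1],[0,0.18,0.198,0.82,0,0,1],[0,0.22,0.242,1.0,0,0,1],[0,0.26,0.286,1.18,0,0,1],[0,0.3,0.33,1.36,0,0,1],[0,0.34,0.374,1.54,0,0,1],[0,0.38,0.418,1.72,0,0,1]]'
python3 -c "
from h import *
s=get_state();print(s['t'],s['q'].round(3),s['eef_pos'].round(3),s['ee_rot']);print(R.from_euler('xyz',s['ee_rot']).as_matrix().round(3))"
```

```text
t: 1.4
eef_pos: [0.4532, 0.0703, 0.2268]
ee_rot: [-1.943, 1.57, 0.607]
force: [1.2, 0.6, -0.0]
width: 0.0874
1.4 [ 0.585 -0.007 -0.442 -0.    -1.135 -1.177] [0.453 0.07  0.227] [-1.94313137  1.57007357  0.60700131]
[[ 0.001 -0.558 -0.83 ]
 [ 0.    -0.83   0.558]
 [-1.    -0.001 -0.   ]]
```

```bash
python3 -m crank '[[0,-0.02,0.012,-0.1,0,0,1],[0,-0.05,0.03,-0.28,0,0,1],[0,-0.08,0.045,-0.46,0,0,1],[0,-0.087,0.05,-0.58,0,0,1],[0,-0.087,0.05,-0.59,0,0,1],[0,-0.087,0.05,-0.59,0,0,1]]'
python3 -c "
from h import *
s=get_state();print(s['t'],s['q'].round(3),s['eef_pos'].round(3),s['ee_rot']);print(R.from_euler('xyz',s['ee_rot']).as_matrix().round(3))
snap('wrist','w1')"
```

```text
t: 2.15
eef_pos: [0.4593, 0.1718, 0.2264]
ee_rot: [0.563, 1.57, -2.578]
force: [-1.2, -0.7, -0.6]
width: 0.0873
2.15 [ 0.76   0.051 -0.383 -0.    -1.137 -0.758] [0.459 0.172 0.226] [ 0.56257915  1.5703938  -2.57755293]
[[-0.     0.001 -1.   ]
 [-0.    -1.    -0.001]
 [-1.     0.     0.   ]]
```

View pics/w1.png

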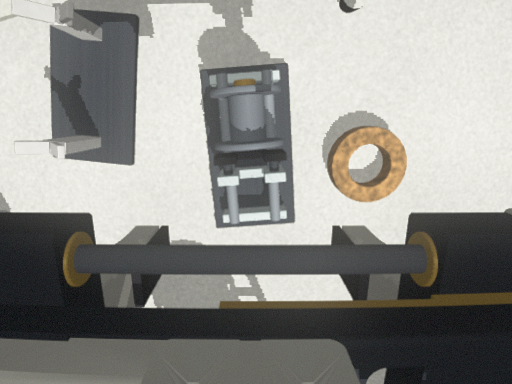

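```bash
python3 - <<'E'
from h import *
crop('w1',190,55,305,235,4,'c5')
crop('w1',0,0,150,175,4,'c6')
E
```

```text
(no output)
```

View pics/c5.png

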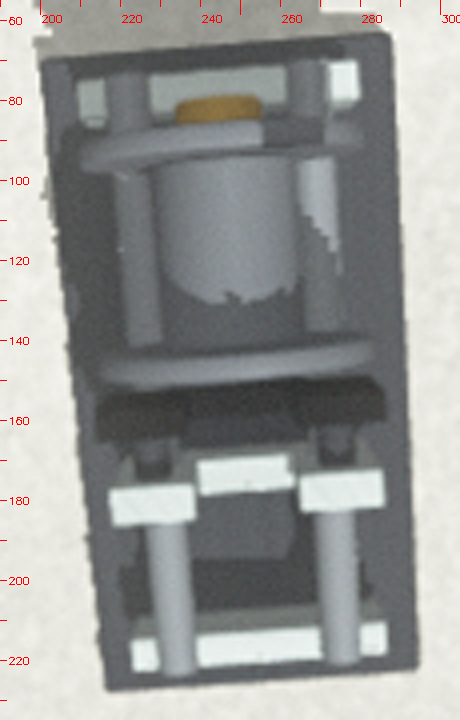

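View pics/c6.png

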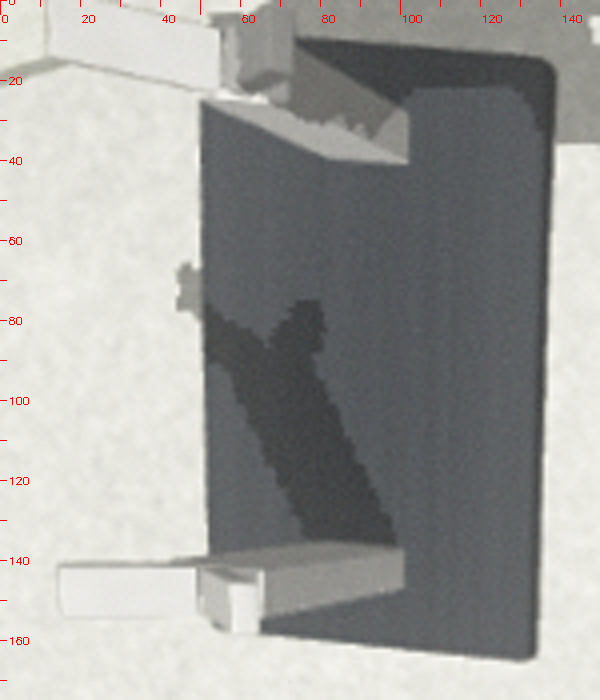

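```bash
cat > fit.py <<'E'
from h import *
from scipy.optimize import least_squares
def loc(p,q,z):
    c,s=np.cos(p[2]),np.sin(p[2])  # p[2]=angle of local +y from world +y
    return np.array([p[0]+c*q[0]-s*q[1],p[1]+s*q[0]+c*q[1],z])
def fit(obs,p0,lab,npar=3):
    fs={k:load(k) for k in set(o[0] for o in obs)}
    def res(p):
        r=[]
        for k,uv,q,z,w in obs: r+=list((proj(fs[k],loc(p,q,z if z is not None else p[3]))-uv)*w)
        return r
    s=least_squares(res,p0,loss='soft_l1',f_scale=1.); print(lab,s.x.round(4)); 
    for o,r in zip(obs,np.array(s.fun).reshape(-1,2) if False else np.array(res(s.x)).reshape(-1,2)): print('  ',o[0],o[2],r.round(2))
    return s.x
E
python3 - <<'E'
from fit import *
# local: x right when y forward: x axis at angle; world x = local x when angle 0, y=+y
a,b,c,d=(-.05,-.055),(.05,-.055),(.05,.135),(-.05,.135)
# in w1: image right = -x world, image up = -y world
ob=[('w1',(200,70.5),b,None,1),('w1',(287.5,63.8),a,None,1),('w1',(294.5,222),d,None,1),('w1',(217,227.5),c,None,1)]
p=fit(ob,[.46,.1,.0,.006],'trough w1')
ot=[('top0',(180,197.4),c,None,1),('top0',(233,192.6),b,None,1),('top0',(236,219),a,None,1),('top0',(182,224.6),d,None,1)]
p=fit(ot,[.46,.1,.0,.006],'trough top')
os=[('side0',(245,190),a,.0,1),('side0',(269,193),b,.0,1),('side0',(276,164.4),c,None,1)]
p=fit(ob+ot+os,[.46,.1,.0,.006],'trough all')
a,b,c,d=(-.05,-.085),(.05,-.085),(.05,.085),(-.05,.085)
z=.012
ob=[('w1',(138.9,13.8),a,z,1),('w1',(132.8,165.5),d,z,1)]
ot=[('top0',(208,142.4),c,z,.5),('top0',(253.6,146),b,z,.5),('top0',(250,173.4),a,z,.5),('top0',(202.4,169.4),d,z,.5)]
os=[('side0',(284,206),a,0,1),('side0',(297.4,179.4),d,z,1),('side0',(320.6,185),c,z,1)]
s1=fit(ob,[.64,.07,0],'stand w1'); fit(ot,[.64,.07,0],'stand top');s=fit(ob+ot+os,[.64,.07,0],'all')
f=load('w1')
for s in (s1,s):
  for q,zz in (((0,.06),.113),((.02,.06),.113),((-.02,.06),.113),((.024,-.06),.104),((-.024,-.06),.104),((.05,0),.012)): print(q,proj(f,loc(s,q,zz)).round(1))
E
```

```text
trough w1 [0.4626 0.1056 0.0759 0.0064]
   w1 (0.05, -0.055) [0.12 0.2 ]
   w1 (-0.05, -0.055) [-0.   -0.13]
   w1 (-0.05, 0.135) [ 0.18 -0.09]
   w1 (0.05, 0.135) [-0.32  0.01]
trough top [0.4655 0.0995 0.0902 0.0007]
   top0 (0.05, 0.135) [ 0.24 -0.26]
   top0 (0.05, -0.055) [-0.05 -0.86]
   top0 (-0.05, -0.055) [-0.46  0.64]
   top0 (-0.05, 0.135) [0.25 0.38]
trough all [0.4628 0.1053 0.0767 0.0054]
   w1 (0.05, -0.055) [0.02 0.1 ]
   w1 (-0.05, -0.055) [-0.33 -0.29]
   w1 (-0.05, 0.135) [ 0.01 -0.59]
   w1 (0.05, 0.135) [-0.32 -0.44]
   top0 (0.05, 0.135) [-1.5  -0.19]
   top0 (0.05, -0.055) [-1.57 -0.1 ]
   top0 (-0.05, -0.055) [-2.36  1.56]
   top0 (-0.05, 0.135) [-1.88  0.57]
   side0 (-0.05, -0.055) [-1.32  0.49]
   side0 (0.05, -0.055) [-0.04  0.48]
   side0 (0.05, 0.135) [ 0.05 -0.49]
stand w1 [ 0.641   0.073  -0.1171]
   w1 (-0.05, -0.085) [ 0.02 -0.24]
   w1 (-0.05, 0.085) [-0.03  0.29]
stand top [ 0.6423  0.0647 -0.1154]
   top0 (0.05, 0.085) [-0.61 -0.16]
   top0 (0.05, -0.085) [-0.09  0.27]
   top0 (-0.05, -0.085) [0.22 0.11]
   top0 (-0.05, 0.085) [ 0.42 -0.23]
all [ 0.6416  0.0724 -0.1221]
   w1 (-0.05, -0.085) [-0.09 -0.49]
   w1 (-0.05, 0.085) [-0.84  0.  ]
   top0 (0.05, 0.085) [-1.62 -0.11]
   top0 (0.05, -0.085) [-1.13  0.46]
   top0 (-0.05, -0.085) [-0.92  0.3 ]
   top0 (-0.05, 0.085) [-0.69 -0.19]
   side0 (-0.05, -0.085) [-1.89  0.46]
   side0 (-0.05, 0.085) [-1.39 -1.61]
   side0 (0.05, 0.085) [-0.26 -1.41]
(0, 0.06) [ 37.8 149.3]
(0.02, 0.06) [ 16.4 147. ]
(-0.02, 0.06) [ 59.4 151.7]
(0.024, -0.06) [15.4  4.4]
(-0.024, -0.06) [69.6  8.5]
(0.05, 0) [50.9 84.3]
(0, 0.06) [ 36.8 148.6]
(0.02, 0.06) [ 15.5 146.2]
(-0.02, 0.06) [ 58.4 151.1]
(0.024, -0.06) [15.1  3.6]
(-0.024, -0.06) [69.2  8. ]
(0.05, 0) [50.4 83.6]
```

```bash
python3 -m crank '[[0,0.02,-0.006,0,0,0,1],[0,0.07,-0.02,0,0,0,1],[0,0.13,-0.037,0,0,0,1],[0,0.19,-0.053,0,0,0,1],[0,0.25,-0.069,0,0,0,1],[0,0.31,-0.085,0,0,0,1],[0,0.35,-0.097,0,0,0,1],[0,0.367,-0.101,0,0,0,1],[0,0.367,-0.101,0,0,0,1],[0,0.367,-0.101,0,0,0,1]]'
python3 -c "
from h import *
s=get_state();print(s['t'],s['q'].round(3),s['eef_pos'].round(4),s['ee_rot'])
snap('wrist','w2');crop('w2',140,0,360,220,3,'c7')"
```

```text
t: 3.45
eef_pos: [0.5616, -0.1936, 0.2267]
ee_rot: [-1.727, 1.571, 1.419]
force: [0.4, -0.2, 0.9]
width: 0.0874
3.45 [-0.003  0.227 -0.173 -0.    -1.171  0.007] [ 0.5616 -0.1936  0.2267] [-1.72684796  1.5705565   1.41862436]
```

View pics/w2.png

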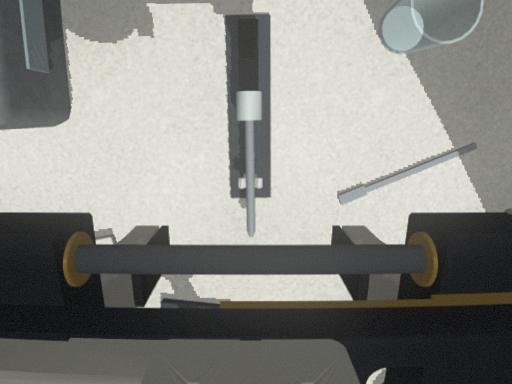

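View pics/c7.png

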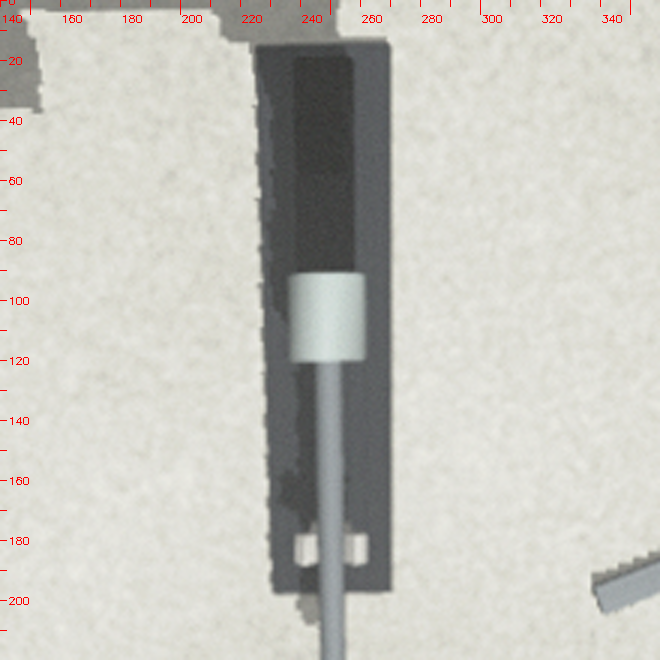

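```bash
python3 - <<'E'
from fit import *
f=load('w2')
L=at_z(f,236,105,.034);Rr=at_z(f,262,105,.034); print('collar dia',L,Rr,L[0]-Rr[0])
for n,u,v,z in [('grip/collar',249,90.7,.045),('collar front',249.2,120.3,.041),('tip',251.2,236,.034),('grip rear',248,18.5,.044)]: print(n,at_z(f,u,v,z).round(4))
ob=[('w2',(236,105),(-.0,.045),.034,0)]
ob=[('w2',(247.6,18.5),(0,-.04),.044,1),('w2',(248.9,90.7),(0,.03),.046,1),('w2',(249,120.3),(0,.06),.046,1),('w2',(250.5,183),(0,.13),.034,1),('w2',(251.2,236),(0,.195),.034,1)]
fit(ob,[.56,-.31,0],'axle')
t=load('top0'); s=load('side0')
E
```

```text
collar dia [ 0.57730204 -0.27161114  0.034     ] [ 0.54915549 -0.27168351  0.034     ] 0.028146550435517836
grip/collar [ 0.5632 -0.2857  0.045 ]
collar front [ 0.563  -0.2555  0.041 ]
tip [ 0.5603 -0.1206  0.034 ]
grip rear [ 0.5644 -0.3555  0.044 ]
axle [ 0.564  -0.3155  0.0193]
   w2 (0, -0.04) [-0.02  0.02]
   w2 (0, 0.03) [-0.12  0.06]
   w2 (0, 0.06) [0.27 0.01]
   w2 (0, 0.13) [-0.15 -0.15]
   w2 (0, 0.195) [0.03 0.05]
```

```bash
python3 -m crank '[[0,0.02,-0.001,-0.01,0,0,1],[0.01,0.065,-0.002,-0.019,0,0,1],[0.04,0.108,-0.0024,-0.019,0,0,1],[0.085,0.122,-0.0024,-0.019,0,0,1],[0.13,0.122,-0.0024,-0.019,0,0,1],[0.165,0.122,-0.0024,-0.019,0,0,1],[0.19,0.122,-0.0024,-0.019,0,0,1],[0.204,0.122,-0.0024,-0.019,0,0,1],[0.211,0.122,-0.0024,-0.019,0,0,1],[0.211,0.122,-0.0024,-0.019,0,0,1]]'
python3 -c "
from h import *
snap('side','s1');snap('wrist','w3');crop('s1',200,190,310,320,5,'c8')
s=get_state();print(s['t'],s['eef_pos'].round(4),s['ee_rot'],s['force'])"
```

```text
t: 4.75
eef_pos: [0.5652, -0.3161, 0.016]
ee_rot: [2.648, 1.57, -0.47]
force: [-0.2, 0.3, -0.3]
width: 0.0875
4.85 [ 0.5656 -0.3164  0.0166] [ 2.8009381   1.5692068  -0.31730468] [ 0.22762908 -0.54491841  0.04270478]
```

View pics/c8.png

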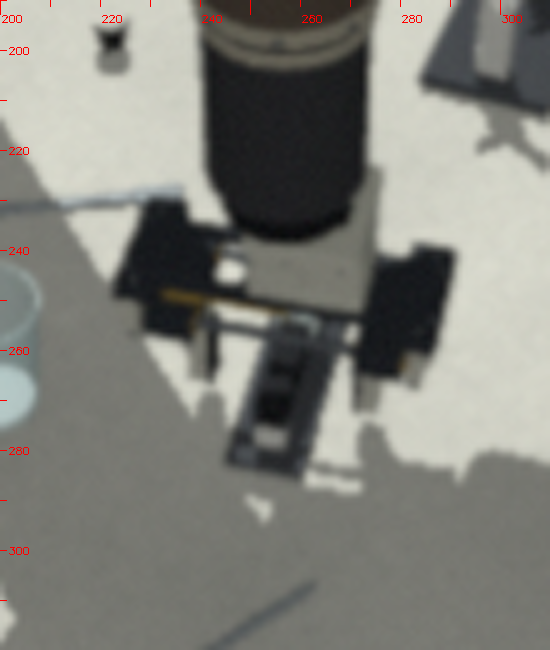

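View pics/w3.png

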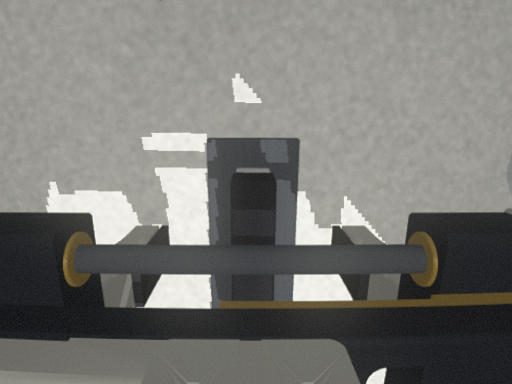

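```bash
python3 -c "
from h import *
print(at_z(load('w3'),253,173,.044))"
python3 -m crank '[[0,0,0.0012,0,0,0,0.5],[0,0,0.0012,0,0,0,0],[0,0,0.0012,0,0,0,0],[0,0,0.0012,0,0,0,0],[0,0,0.0012,0,0,0,0],[0,0,0.0012,0,0,0,0]]' 60
```

```text
[ 0.56536315 -0.3586115   0.044     ]
t: 5.6
eef_pos: [0.5637, -0.3164, 0.0155]
ee_rot: [-0.294, 1.571, 2.871]
force: [0.6, -0.0, -0.4]
width: 0.0333
```

```bash
python3 -m crank '[[0,0,0,0,0,0,0],[0,0,0,0,0,0,0],[0,0,0,0,0,0,0]]' 60
```

```text
t: 5.98
eef_pos: [0.5639, -0.3164, 0.0156]
ee_rot: [2.979, 1.57, -0.139]
force: [0.1, -0.2, -0.8]
width: 0.0196
```

```bash
python3 -m crank '[[-0.005,0,0,0,0,0,0],[-0.02,0,0,0,0,0,0],[-0.05,0,0,0,0,0,0],[-0.09,0,0,0,0,0,0],[-0.12,0,0,0,0,0,0],[-0.13,0,0,0,0,0,0],[-0.13,0,0,0,0,0,0]]' 60
python3 -c "
from h import *
snap('side','s2');snap('top','t2');snap('wrist','w4');crop('s2',200,130,320,260,5,'c9');crop('t2',250,120,400,230,5,'c10')
s=get_state();print(s['t'],s['eef_pos'].round(4),s['ee_rot'],s['force'],s['moment'],s['width'])"
```

```text
t: 6.85
eef_pos: [0.5637, -0.3163, 0.1461]
ee_rot: [3.1, 1.57, -0.018]
force: [0.5, -0.1, -1.7]
width: 0.0195
7.0 [ 0.5627 -0.3161  0.144 ] [-0.37067319  1.5682067   2.79371322] [-1.22361028 -0.89354909 -1.57928035] [-0.06619288 -0.01371226  0.00927383] 0.019723200848285254
```

View pics/c9.png

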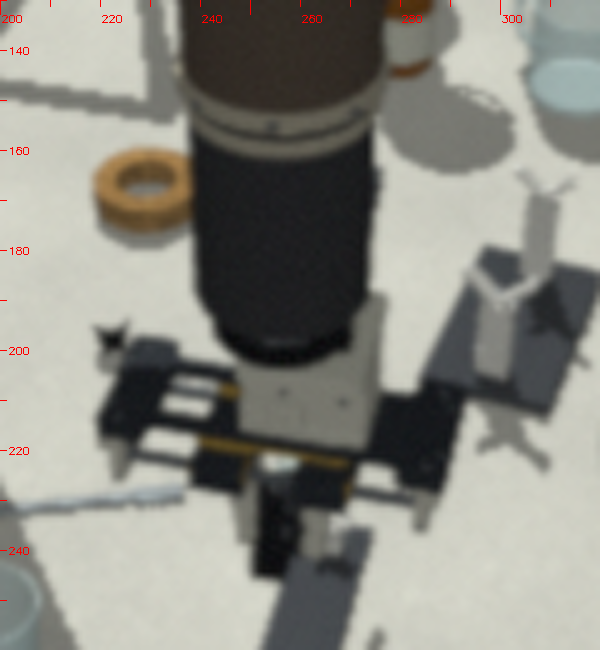

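View pics/c10.png

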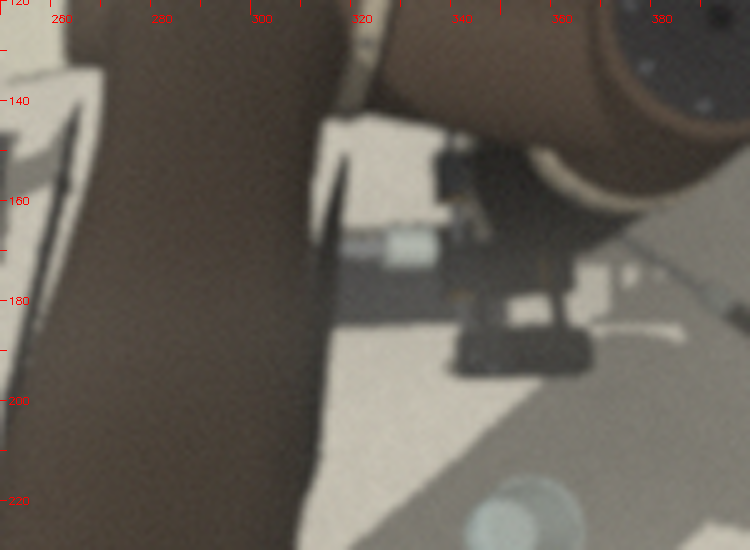

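View pics/w4.png

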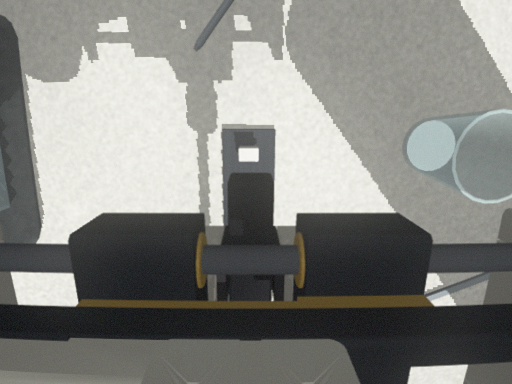

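```bash
python3 -m crank '[[0.004,-0.008,0.004,-0.005,0,0,0],[0.014,-0.028,0.014,-0.012,0,0,0],[0.03,-0.055,0.027,-0.022,0,0,0],[0.046,-0.085,0.042,-0.033,0,0,0],[0.062,-0.112,0.055,-0.042,0,0,0],[0.076,-0.135,0.066,-0.05,0,0,0],[0.088,-0.151,0.074,-0.0574,0,0,0],[0.094,-0.157,0.077,-0.0574,0,0,0],[0.096,-0.158,0.0777,-0.0574,0,0,0],[0.096,-0.158,0.0777,-0.0574,0,0,0]]' 60
python3 -c "
from h import *
snap('side','s3');snap('top','t3');snap('wrist','w5');crop('s3',200,130,320,260,5,'c11');crop('t3',170,150,320,260,5,'c12')
s=get_state();print(s['t'],s['eef_pos'].round(4),s['ee_rot'],s['force'],s['moment'],s['width'])"
```

```text
t: 8.25
eef_pos: [0.4827, -0.1605, 0.0496]
ee_rot: [2.173, 1.571, -0.888]
force: [-0.2, -0.1, -2.3]
width: 0.0195
8.4 [ 0.4828 -0.1606  0.0498] [ 2.99308446  1.57016489 -0.0687297 ] [-0.08143988 -0.95525719 -1.42624404] [-0.09801033 -0.03994601 -0.03289328] 0.019291228428600687
```

View pics/c11.png

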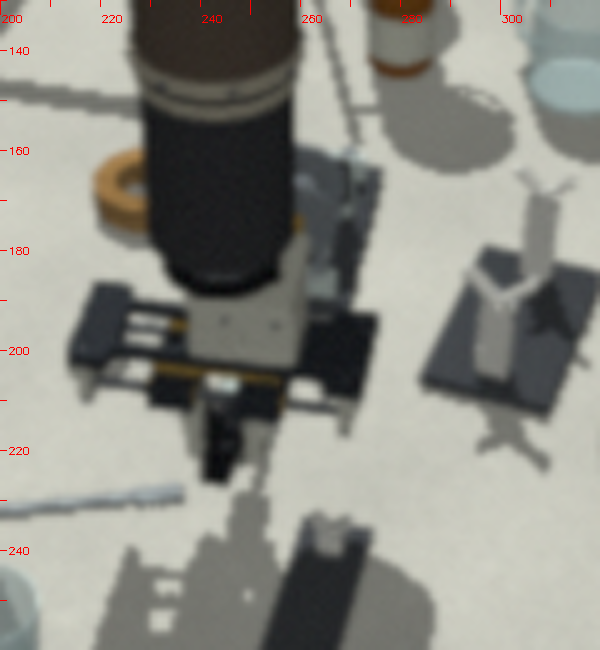

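View pics/c12.png

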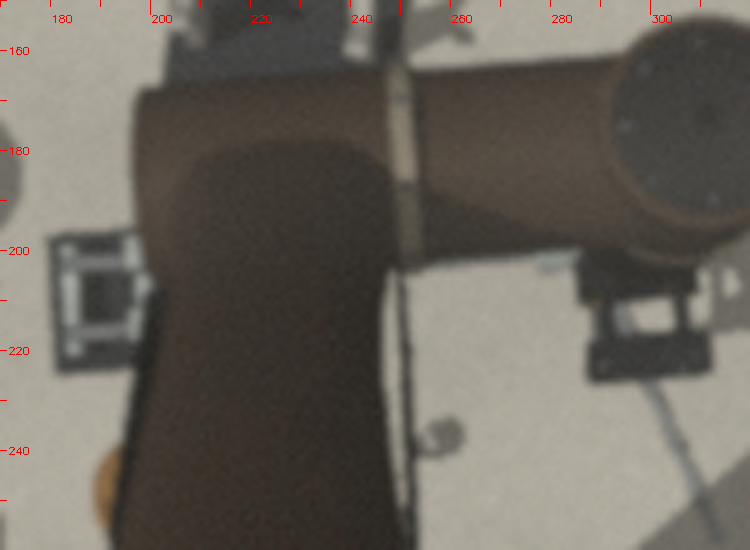

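View pics/w5.png

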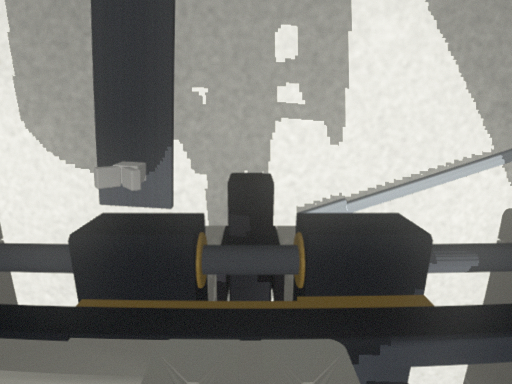

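```bash
python3 - <<'E'
from fit import *
f=load('w1')
for p in ([.4628,.1053,.0767],[.4626,.1056,.0759]):
  for n,q,z in [('bush top',(0,-.036),.0785),('flange-top',(0,-.028),.103),('flange+top',(0,.028),.103),('hubtop',(0,0),.086),('stop top',(0,.06),.082),('stoptop',(0,.08),.082),('bars end',(0,.125),.041)]:
    print(n,proj(f,loc(p,q,z)).round(2))
# measured bushing
print(at_z(f,244.5,78.75,.0785), at_z(f,251.9,175,.082), at_z(f,255.1,221.5,.041))
E
```

```text
bush top [243.53  76.23]
flange-top [243.71  82.36]
flange+top [248.75 147.7 ]
hubtop [246.49 115.77]
stop top [251.34 178.25]
stoptop [252.85 197.86]
bars end [255.4  226.36]
bush top [243.78  76.56]
flange-top [243.97  82.73]
flange+top [248.95 148.04]
hubtop [246.71 116.1 ]
stop top [251.5  178.56]
stoptop [252.98 198.16]
bars end [255.48 226.61]
[0.46466603 0.0716471  0.0785    ] [0.45765937 0.16187456 0.082     ] [0.45359651 0.2239757  0.041     ]
```

```bash
python3 - <<'E'
from h import *
crop('w1',195,55,295,150,7,'c13')
E
```

```text
(no output)
```

View pics/c13.png

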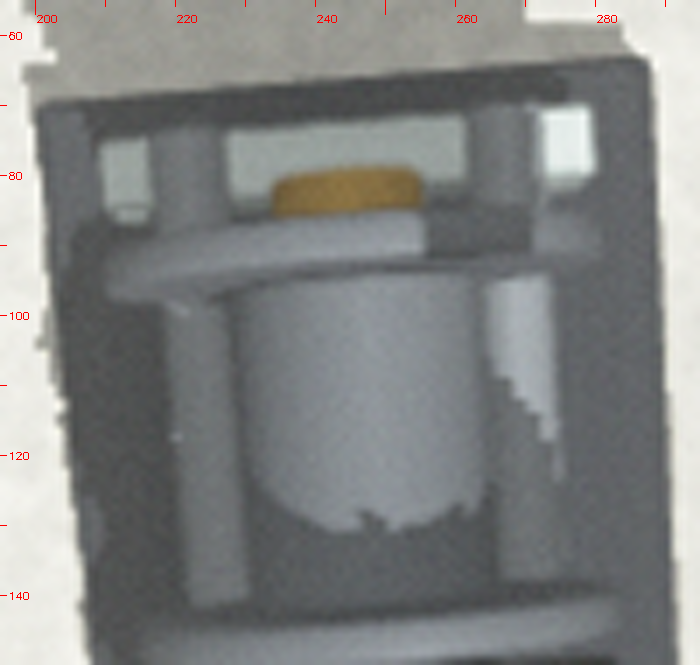

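```bash
python3 -c "
from h import *
s=get_state();print(R.from_euler('xyz',s['ee_rot']).as_matrix().round(4))"
python3 -m crank '[[0,-0.006,0,0,0,0,0],[0,-0.015,0,0,0,0,0],[0,-0.024,0,0,0,0,0],[0,-0.031,0,0,0,0,0],[0,-0.036,0,0,0,0,0],[0,-0.041,0,0,0,0,0],[0,-0.046,0,0,0,0,0],[0,-0.051,0,0,0,0,0],[0,-0.056,0,0,0,0,0],[0,-0.056,0,0,0,0,0]]' 60
python3 -c "
from h import *
snap('side','s4');crop('s4',200,130,320,230,6,'c14')
s=get_state();print(s['t'],s['eef_pos'].round(4),s['force'],s['moment'],s['width']);print(R.from_euler('xyz',s['ee_rot']).as_matrix().round(4))"
```

```text
[[ 6.000e-04  7.970e-02 -9.968e-01]
 [-0.000e+00 -9.968e-01 -7.970e-02]
 [-1.000e+00  1.000e-04 -6.000e-04]]
t: 9.65
eef_pos: [0.4779, -0.1041, 0.0496]
ee_rot: [-3.017, 1.571, 0.206]
force: [-0.9, 0.5, -1.7]
width: 0.0196
9.7 [ 0.4779 -0.1042  0.0496] [ 0.06468373 -0.1477569  -1.91777299] [-0.11916584 -0.07802942  0.0423567 ] 0.019640315767206873
[[ 0.      0.0807 -0.9967]
 [-0.     -0.9967 -0.0807]
 [-1.      0.     -0.    ]]
```

View pics/c14.png

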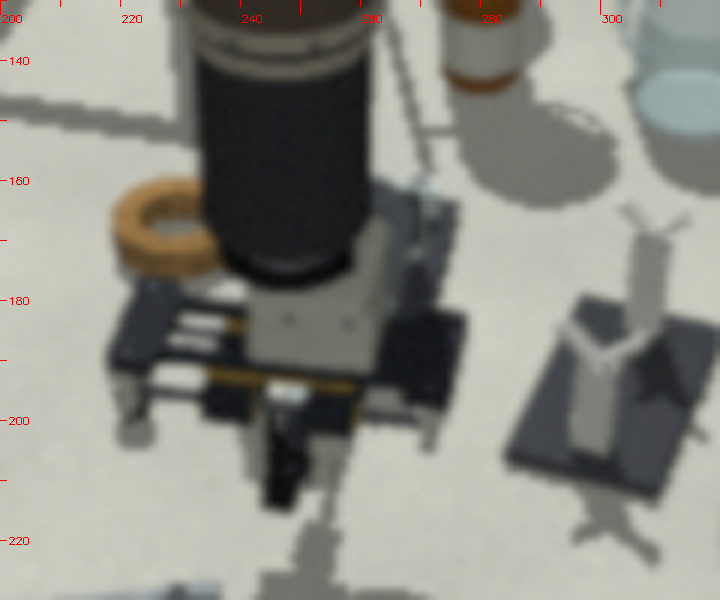

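```bash
python3 -m crank '[[0,-0.002,0,0.004,0,0,0],[0,-0.007,0,0.004,0,0,0],[0,-0.013,0,0.004,0,0,0],[0,-0.019,0,0.004,0,0,0],[0,-0.025,0,0.004,0,0,0],[0,-0.031,0,0.004,0,0,0],[0,-0.037,0,0.004,0,0,0],[0,-0.043,0,0.004,0,0,0],[0,-0.049,0,0.004,0,0,0],[0,-0.049,0,0.004,0,0,0]]' 60
python3 -c "
from h import *
snap('side','s5');snap('top','t5');crop('t5',170,150,320,260,5,'c15')
s=get_state();print(s['t'],s['eef_pos'].round(4),s['force'],s['moment'],s['width']);print(R.from_euler('xyz',s['ee_rot']).as_matrix().round(4))"
```

```text
t: 10.95
eef_pos: [0.4739, -0.0552, 0.0496]
ee_rot: [-2.834, 1.571, 0.385]
force: [0.5, 0.7, -1.0]
width: 0.0197
11.05 [ 0.4739 -0.0555  0.0496] [-0.30831661 -0.2802546  -1.8108611 ] [-0.03261771 -0.00439418  0.01154345] 0.019378248320085525
[[-0.      0.0766 -0.9971]
 [-0.     -0.9971 -0.0766]
 [-1.      0.      0.    ]]
```

View pics/c15.png

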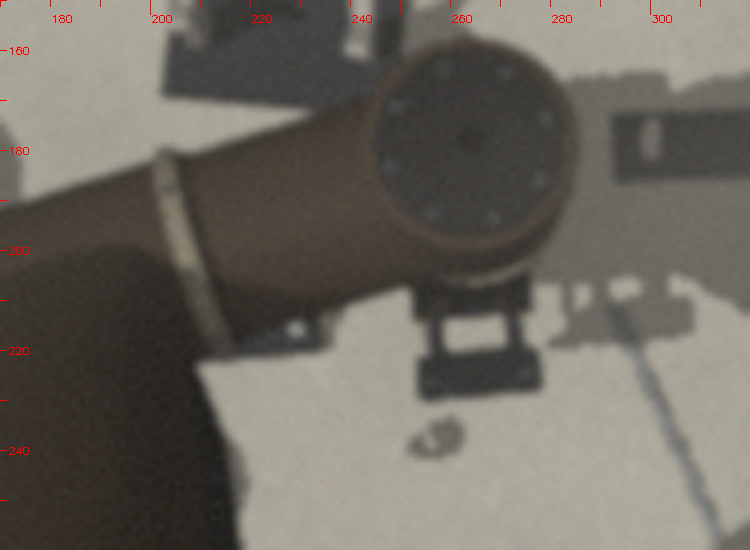

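```bash
python3 -m crank '[[0,-0.003,0,0,0,0,0],[0,-0.009,0,0,0,0,0],[0,-0.016,0,0,0,0,0],[0,-0.023,0,0,0,0,0],[0,-0.03,0,0,0,0,0],[0,-0.037,0,0,0,0,0],[0,-0.043,0,0,0,0,0],[0,-0.047,0,0,0,0,0],[0,-0.049,0,0,0,0,0],[0,-0.049,0,0,0,0,0]]' 60
python3 -c "
from h import *
snap('side','s6');snap('top','t6');crop('t6',170,150,320,260,5,'c16');crop('s6',200,130,320,230,6,'c17')
s=get_state();print(s['t'],s['eef_pos'].round(4),s['force'],s['moment'],s['width'])"
```

```text
t: 12.3
eef_pos: [0.4702, -0.0066, 0.0496]
ee_rot: [1.57, 1.571, -1.495]
force: [-0.6, -0.5, -0.9]
width: 0.0196
12.4 [ 0.4702 -0.0068  0.0496] [ 0.80113039  0.70556858 -2.59767661] [-0.08428393 -0.06711522  0.02231587] 0.01986174548550962
```

View pics/c16.png

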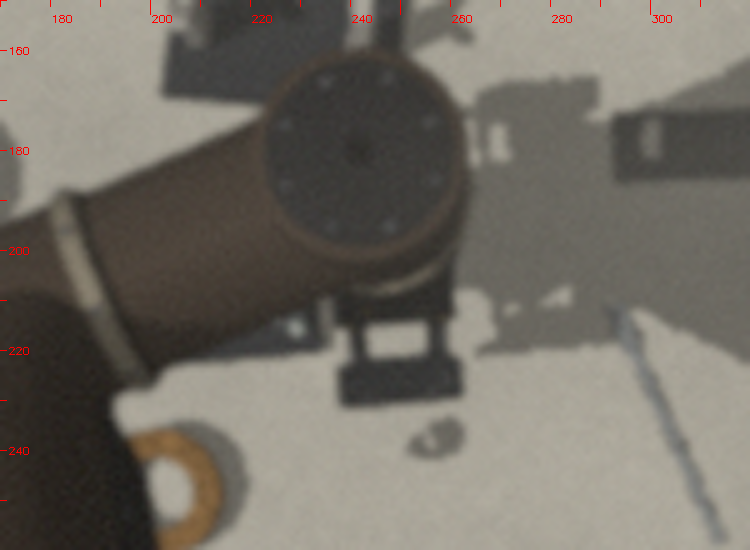

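View pics/c17.png

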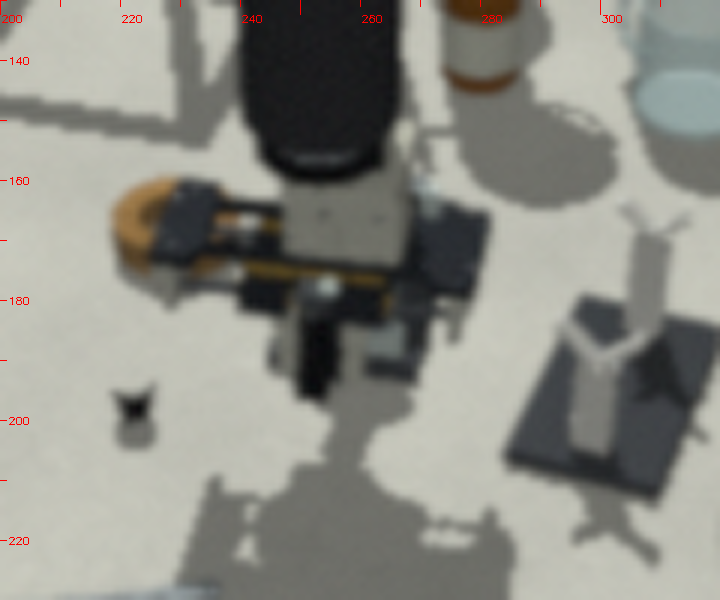

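```bash
cat > f.py <<'E'
from h import *
# average force along reel axis over several frames
u=np.array([-.0766,.997,0]); v=[]
for i in range(3):
    grab_frame('wrist'); s=get_state(); v.append(s['force'])
v=np.array(v); print(round(s['t'],2),s['eef_pos'].round(4),'Fy',(v@u).round(1),'mean',v.mean(0).round(2),s['moment'].round(2),s['width'].round(4))
E
python3 -m crank '[[0,-0.002,0,0,0,0,0],[0,-0.004,0,0,0,0,0],[0,-0.006,0,0,0,0,0],[0,-0.008,0,0,0,0,0],[0,-0.01,0,0,0,0,0],[0,-0.0115,0,0,0,0,0],[0,-0.013,0,0,0,0,0]]' 60; python3 f.py
python3 -m crank '[[0,-0.0015,0,0,0,0,0],[0,-0.003,0,0,0,0,0],[0,-0.0045,0,0,0,0,0],[0,-0.006,0,0,0,0,0],[0,-0.0075,0,0,0,0,0],[0,-0.009,0,0,0,0,0]]' 60; python3 f.py
```

```text
t: 13.28
eef_pos: [0.4692, 0.0064, 0.0496]
ee_rot: [-3.021, 1.571, 0.197]
force: [0.3, 0.7, -1.3]
width: 0.0195
t: 14.18
eef_pos: [0.4684, 0.0152, 0.0496]
ee_rot: [0.859, 1.571, -2.207]
force: [-0.2, -1.9, -2.0]
width: 0.0197Traceback (most recent call last):
  File "f.py", line 6, in <module>
    v=np.array(v); print(round(s['t'],2),s['eef_pos'].round(4),'Fy',(v@u).round(1),'mean',v.mean(0).round(2),s['moment'].round(2),s['width'].round(4))
                                                                                                                                  ^^^^^^^^^^^^^^^^
AttributeError: 'float' object has no attribute 'round'
Traceback (most recent call last):
  File "f.py", line 6, in <module>
    v=np.array(v); print(round(s['t'],2),s['eef_pos'].round(4),'Fy',(v@u).round(1),'mean',v.mean(0).round(2),s['moment'].round(2),s['width'].round(4))
                                                                                                                                  ^^^^^^^^^^^^^^^^
AttributeError: 'float' object has no attribute 'round'
```

```bash
sed -i "s/s\['width'\].round(4)/round(s['width'],4)/" f.py; python3 f.py
python3 -m crank '[[0,-0.0015,0,0,0,0,0],[0,-0.003,0,0,0,0,0],[0,-0.0045,0,0,0,0,0],[0,-0.006,0,0,0,0,0],[0,-0.0075,0,0,0,0,0]]' 60; python3 f.py
```

```text
14.47 [0.4685 0.0153 0.0495] Fy [-0.3 -0.1 -1.1] mean [ 0.49 -0.43 -1.88] [-0.29 -0.01  0.03] 0.0194
t: 15.1
eef_pos: [0.4678, 0.0222, 0.0495]
ee_rot: [1.064, 1.57, -2.002]
force: [2.6, -6.5, -1.4]
width: 0.0201
15.25 [0.4679 0.0224 0.0496] Fy [-4.7 -4.7 -4.7] mean [ 1.71 -4.59 -1.36] [-1.76 -0.47 -0.05] 0.0197
```

```bash

python3 -m crank '[[0,-0.001,0,0,0,0,0],[0,-0.002,0,0,0,0,0],[0,-0.003,0,0,0,0,0]]' 60; python3 f.py
python3 -m crank '[[0,-0.001,0,0,0,0,0],[0,-0.002,0,0,0,0,0]]' 60; python3 f.py
```

```text
t: 15.62
eef_pos: [0.4676, 0.0252, 0.0496]
ee_rot: [1.123, 1.57, -1.943]
force: [0.8, -6.4, -1.6]
width: 0.0194
15.78 [0.4676 0.0254 0.0495] Fy [-5.2 -5.1 -5.5] mean [ 1.69 -5.19 -1.84] [-1.87 -0.55 -0.04] 0.0193
t: 16.02
eef_pos: [0.4674, 0.0271, 0.0496]
ee_rot: [1.087, 1.57, -1.979]
force: [2.8, -7.3, -1.4]
width: 0.0192
16.18 [0.4675 0.0272 0.0496] Fy [-7.  -7.  -6.6] mean [ 2.24 -6.72 -1.34] [-2.29 -0.71 -0.09] 0.0198
```

```bash

python3 -m crank '[[0,-0.0007,0,0,0,0,0],[0,-0.0013,0,0,0,0,0]]' 60; python3 f.py
python3 -m crank '[[0,-0.0007,0,0,0,0,0],[0,-0.0013,0,0,0,0,0]]' 60; python3 f.py
```

```text
t: 16.42
eef_pos: [0.4673, 0.028, 0.0496]
ee_rot: [1.138, 1.569, -1.928]
force: [3.6, -11.4, -0.8]
width: 0.0196
16.57 [0.4673 0.028  0.0496] Fy [-10.2  -9.9 -10.3] mean [ 3.36 -9.88 -1.48] [-3.55 -1.16 -0.1 ] 0.0194
t: 16.82
eef_pos: [0.4672, 0.0289, 0.0496]
ee_rot: [1.158, 1.569, -1.907]
force: [5.1, -13.3, -0.2]
width: 0.0194
16.98 [0.4672 0.0288 0.0496] Fy [-13.2 -14.7 -13. ] mean [  4.28 -13.34  -1.18] [-4.64 -1.59 -0.08] 0.0194
```

```bash

python3 -m crank '[[0,0.001,0,0,0,0,0],[0,0.0022,0,0,0,0,0],[0,0.0035,0,0,0,0,0],[0,0.0035,0,0,0,0,0]]' 60; python3 f.py
python3 -m crank '[[-0.001,0,0,0,0,0,0],[-0.003,0,0,0,0,0,0],[-0.005,0,0,0,0,0,0],[-0.008,0,0,0,0,0,0],[-0.011,0,0,0,0,0,0],[-0.011,0,0,0,0,0,0]]' 60; python3 f.py
```

```text
t: 17.48
eef_pos: [0.4676, 0.0267, 0.0496]
ee_rot: [0.917, 1.571, -2.148]
force: [1.8, -4.3, -1.9]
width: 0.0197
17.62 [0.4676 0.0267 0.0496] Fy [-4.2 -5.  -4.9] mean [ 0.98 -4.61 -1.86] [-1.72 -0.44 -0.01] 0.0195
t: 18.38
eef_pos: [0.4674, 0.0267, 0.0607]
ee_rot: [0.22, 1.571, -2.846]
force: [-1.1, -5.6, -5.8]
width: 0.0197
18.52 [0.4674 0.0267 0.0605] Fy [-4.2 -4.  -3.9] mean [-1.28 -4.13 -5.76] [-1.92  0.23  0.08] 0.0197
```

```bash

python3 -m crank '[[0,0.001,0,0,0,0,0],[0,0.002,0,0,0,0,0],[0,0.002,0,0,0,0,0]]' 60; python3 f.py
python3 -m crank '[[-0.002,0,0,0,0,0,0],[-0.005,0,0,0,0,0,0],[-0.009,0,0,0,0,0,0],[-0.013,0,0,0,0,0,0],[-0.017,0,0,0,0,0,0],[-0.021,0,0,0,0,0,0],[-0.023,0,0,0,0,0,0],[-0.023,0,0,0,0,0,0]]' 60; python3 f.py
python3 -c "
from h import *
snap('side','s7');snap('top','t7');snap('wrist','w7')
crop('s7',200,100,330,220,6,'c18');crop('t7',150,140,290,250,5,'c19')"
```

```text
t: 18.9
eef_pos: [0.4685, 0.0253, 0.0609]
ee_rot: [-2.682, 1.569, 0.536]
force: [0.4, 0.3, -3.7]
width: 0.0195
19.05 [0.4681 0.0251 0.0607] Fy [0.4 0.1 0. ] mean [ 0.28  0.18 -3.98] [-0.3  -0.1   0.03] 0.0197
t: 20.05
eef_pos: [0.4678, 0.0248, 0.0837]
ee_rot: [-2.712, 1.571, 0.506]
force: [-0.0, -0.3, -4.1]
width: 0.0191
20.2 [0.4676 0.0248 0.0834] Fy [ 0.2  0.7 -0.5] mean [ 0.28  0.17 -4.  ] [-0.27 -0.04 -0.04] 0.0198
```

View pics/c18.png

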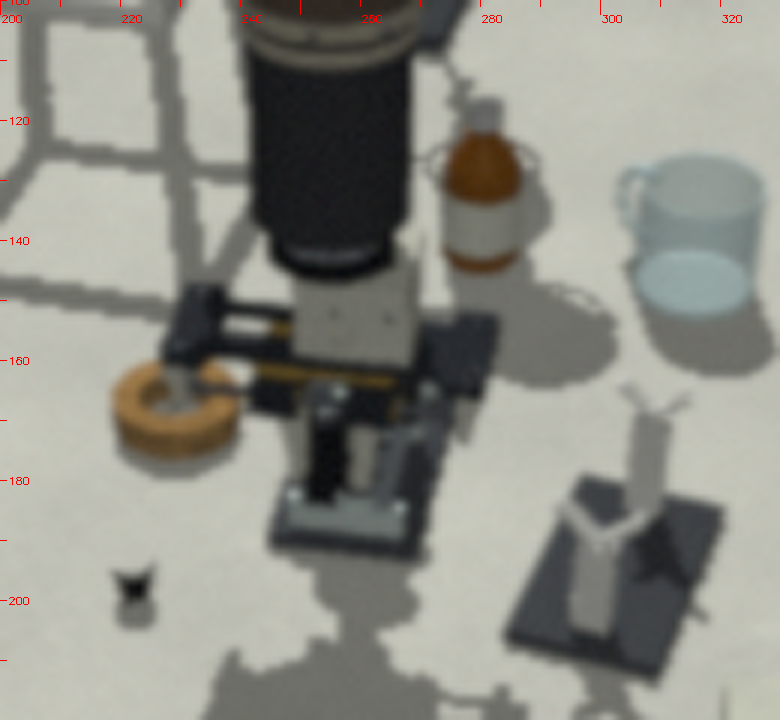

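View pics/c19.png

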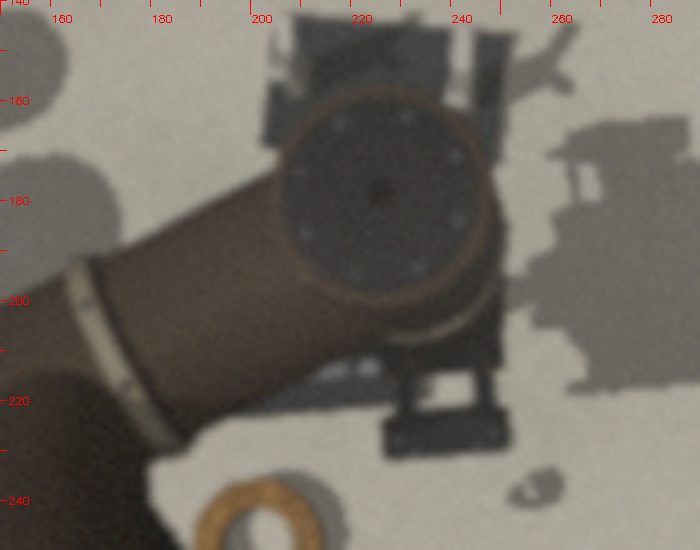

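View pics/w7.png

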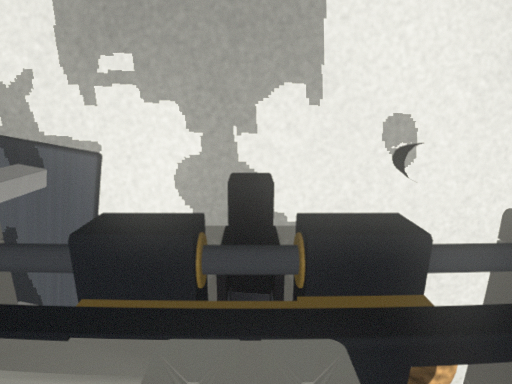

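```bash

python3 -m crank '[[-0.005,0,0,0,0,0,0],[-0.017,0,0,0,0,0,0],[-0.035,0,0,0,0,0,0],[-0.053,0,0,0,0,0,0],[-0.068,0,0,0,0,0,0],[-0.076,0,0,0,0,0,0],[-0.079,0,0,0,0,0,0],[-0.079,0,0,0,0,0,0]]' 60
python3 -m crank '[[0,0.002,-0.006,0.008,0,0,0],[0,0.01,-0.023,0.03,0,0,0],[0,0.021,-0.047,0.06,0,0,0],[0,0.032,-0.073,0.09,0,0,0],[0,0.043,-0.099,0.12,0,0,0],[0,0.054,-0.123,0.15,0,0,0],[0,0.063,-0.143,0.176,0,0,0],[0,0.067,-0.153,0.19,0,0,0],[0,0.0683,-0.1562,0.194,0,0,0],[0,0.0683,-0.1562,0.194,0,0,0]]' 60; python3 f.py
python3 -c "
from h import *
snap('side','s8');snap('top','t8')
crop('s8',230,70,360,220,5,'c20');crop('t8',170,90,310,230,5,'c21');s=get_state();print(R.from_euler('xyz',s['ee_rot']).as_matrix().round(4))"
```

```text
t: 21.35
eef_pos: [0.4676, 0.0248, 0.1625]
ee_rot: [-0.306, 1.571, 2.912]
force: [-0.6, -0.6, -3.8]
width: 0.0191
t: 22.6
eef_pos: [0.6284, -0.0314, 0.1623]
ee_rot: [0.145, 1.57, -3.114]
force: [0.0, -0.3, -3.8]
width: 0.0195
22.75 [ 0.6283 -0.0311  0.1628] Fy [ 0.4 -0.1  0.1] mean [ 0.22  0.14 -4.24] [-0.21 -0.02  0.07] 0.0195
[[ 5.000e-04 -1.168e-01 -9.932e-01]
 [ 2.000e-04 -9.932e-01  1.168e-01]
 [-1.000e+00 -2.000e-04 -4.000e-04]]
```

View pics/c20.png

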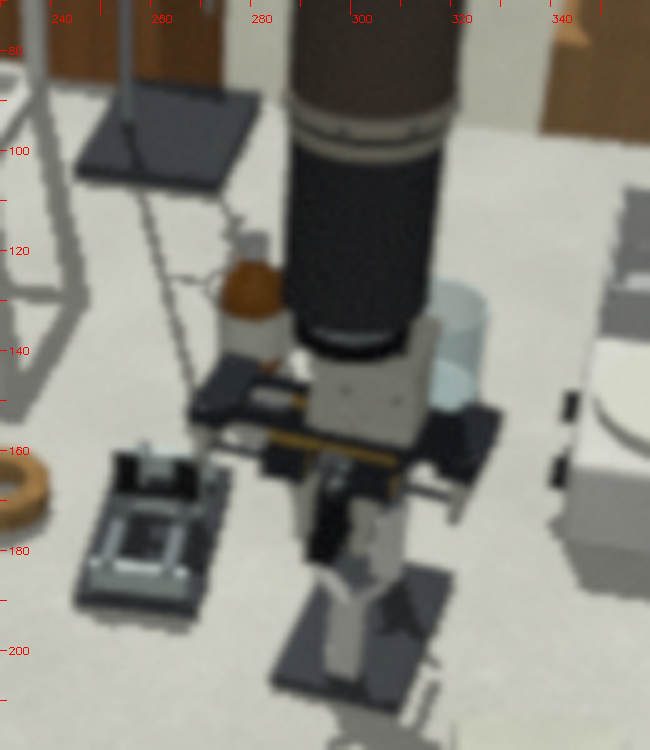

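View pics/c21.png

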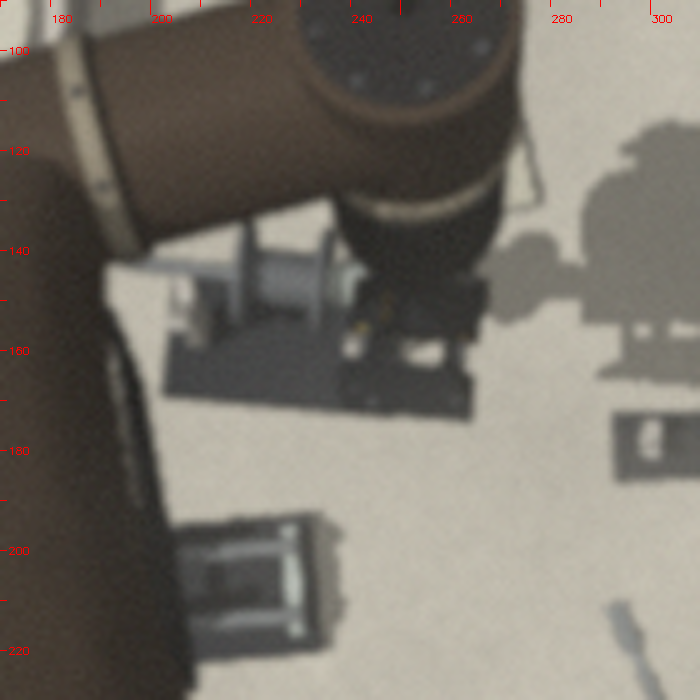

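```bash
python3 - <<'E'
from fit import *
crop('t8',195,125,260,170,11,'c22')
f=load('t8')
u=np.array([.1168,.9932,0]); o=np.array([.6284,-.0312,.181])
for n,y in [('collar rear',.03),('collar front',.06),('flange+',.116),('tip',.195)]: print(n,proj(f,o+u*y).round(1), proj(f,o+u*y+[0,0,.033]).round(1))
E
```

```text
collar rear [244.6 147.4] [244.1 144.4]
collar front [235.1 146.5] [234.3 143.5]
flange+ [217.4 144.7] [216.1 141.7]
tip [192.5 142.4] [190.5 139.3]
```

View pics/c22.png

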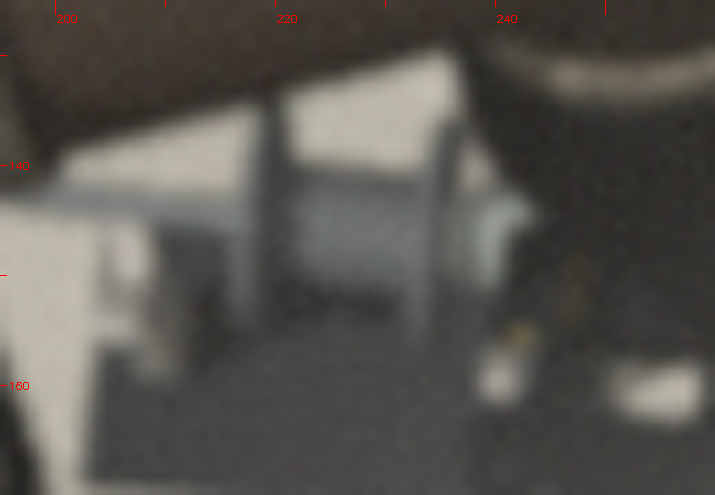

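```bash

python3 -m crank '[[0.004,0,0,0,0,0,0],[0.014,0,0,0,0,0,0],[0.027,0,0,0,0,0,0],[0.04,0,0,0,0,0,0],[0.051,0,0,0,0,0,0],[0.06,0,0,0,0,0,0],[0.067,0,0,0,0,0,0],[0.071,0,0,0,0,0,0],[0.073,0,0,0,0,0,0],[0.073,0,0,0,0,0,0]]' 60; python3 f.py
python3 -c "
from h import *
snap('side','s9');snap('top','t9')
crop('s9',260,130,340,220,7,'c23');crop('t9',190,120,270,190,8,'c24')"
```

```text
t: 24.1
eef_pos: [0.6288, -0.0314, 0.0897]
ee_rot: [-2.943, 1.571, 0.081]
force: [-0.2, -0.1, -3.7]
width: 0.0193
24.25 [ 0.6289 -0.0313  0.0899] Fy [-0.2 -0.2  0.4] mean [ 0.28  0.01 -3.81] [-0.23 -0.05 -0.01] 0.0195
```

View pics/c23.png

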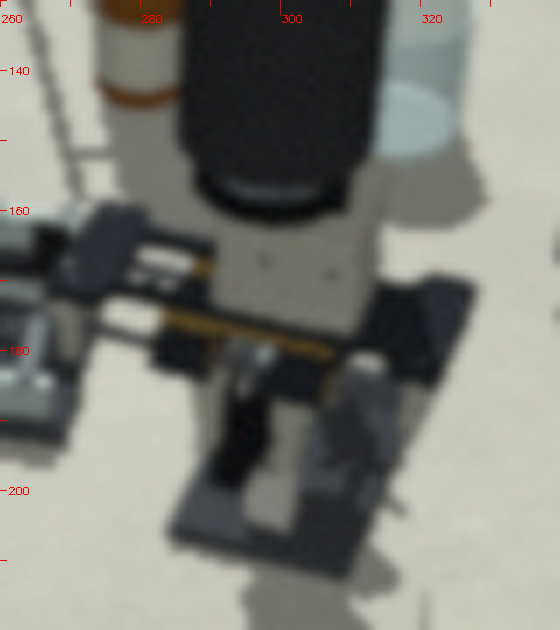

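View pics/c24.png

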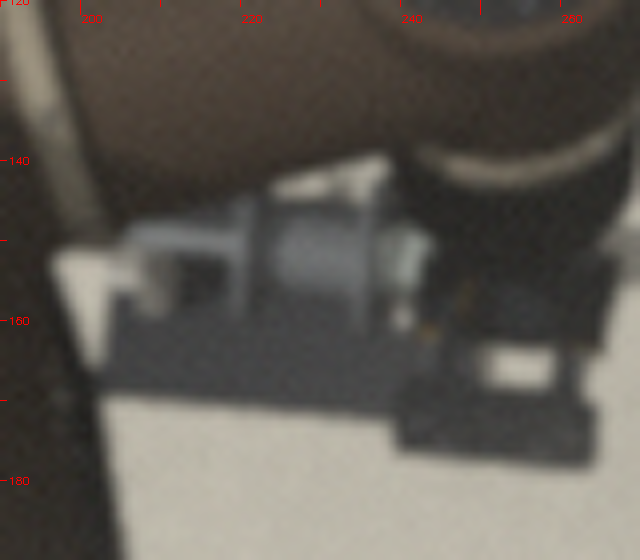

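```bash

python3 -m crank '[[0.001,0,0,0,0,0,0],[0.0025,0,0,0,0,0,0],[0.004,0,0,0,0,0,0],[0.0055,0,0,0,0,0,0],[0.0065,0,0,0,0,0,0],[0.007,0,0,0,0,0,0]]' 60; python3 f.py
python3 -m crank '[[0.0005,0,0,0,0,0,0],[0.001,0,0,0,0,0,0]]' 60; python3 f.py
```

```text
t: 25.1
eef_pos: [0.6295, -0.0314, 0.0832]
ee_rot: [-3.046, 1.569, -0.022]
force: [1.8, -0.5, 0.9]
width: 0.0197
25.25 [ 0.6294 -0.0314  0.0832] Fy [-0.3 -1.1 -1.1] mean [ 0.96 -0.75  1.08] [-0.36 -0.6  -0.14] 0.0201
t: 25.5
eef_pos: [0.6298, -0.0314, 0.0826]
ee_rot: [-3.039, 1.569, -0.015]
force: [1.8, -1.7, 6.1]
width: 0.0197
25.65 [ 0.6297 -0.0314  0.0825] Fy [-2.  -1.8 -1.5] mean [ 1.72 -1.65  5.44] [-0.39 -0.63 -0.01] 0.0197
```

```bash

python3 -m crank '[[0,0,-0.0005,0,0,0,0],[0,0,-0.001,0,0,0,0]]' 60; python3 f.py
python3 -m crank '[[0,0,-0.0005,0,0,0,0],[0,0,-0.001,0,0,0,0]]' 60; python3 f.py
```

```text
t: 25.9
eef_pos: [0.6303, -0.0314, 0.0822]
ee_rot: [-2.923, 1.57, 0.101]
force: [0.8, 0.0, 4.5]
width: 0.0194
26.05 [ 0.6303 -0.0315  0.0821] Fy [-1.6 -1.4 -1.4] mean [ 1.99 -1.31  5.91] [-0.15 -0.56 -0.03] 0.0196
t: 26.3
eef_pos: [0.6307, -0.0315, 0.0817]
ee_rot: [-1.2, 1.571, 1.824]
force: [0.2, -0.5, 4.8]
width: 0.0193
26.45 [ 0.6307 -0.0315  0.0816] Fy [-0.  -0.6 -0.2] mean [ 0.12 -0.27  5.18] [ 0.13 -0.14  0.13] 0.0199
```

```bash
python3 -c "
from h import *
snap('side','s10');snap('top','t10');snap('wrist','w10')
crop('s10',260,130,340,220,7,'c25');crop('t10',190,120,270,190,8,'c26')"
```

```text
(no output)
```

View pics/c25.png

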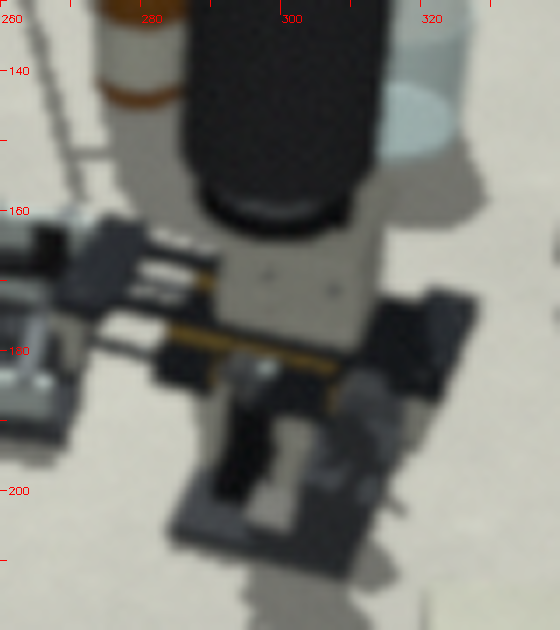

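View pics/c26.png

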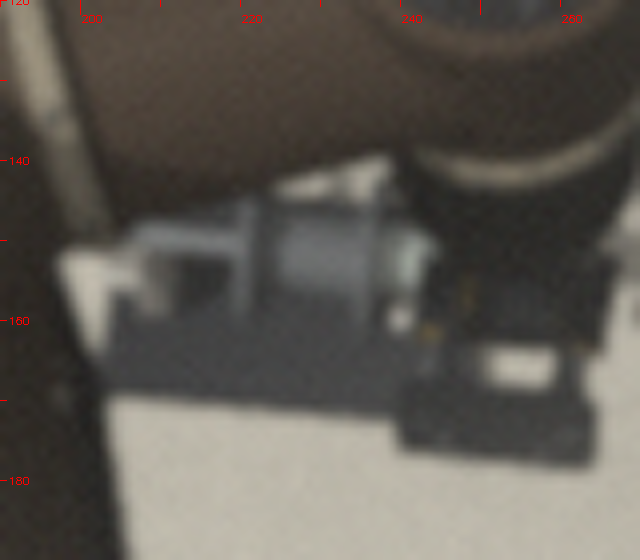

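```bash

python3 -m crank '[[-0.0004,0,0,0,0,0,0],[-0.0004,0,0,0,0,0,0.24],[-0.0004,0,0,0,0,0,0.3],[-0.0004,0,0,0,0,0,0.4],[-0.0004,0,0,0,0,0,0.55],[-0.0004,0,0,0,0,0,0.6],[-0.0004,0,0,0,0,0,0.6],[-0.0004,0,0,0,0,0,0.6]]' 60; python3 f.py
python3 -c "
from h import *
snap('side','s11');snap('top','t11');snap('wrist','w11')
crop('s11',260,130,340,220,7,'c27')"
```

```text
t: 27.6
eef_pos: [0.6307, -0.0316, 0.082]
ee_rot: [-2.633, 1.571, 0.391]
force: [0.2, 0.8, -0.4]
width: 0.0526
27.75 [ 0.6307 -0.0316  0.082 ] Fy [ 0.9 -0.2 -0.3] mean [-0.06  0.14  0.31] [ 0.08 -0.08 -0.05] 0.0524
```

View pics/w11.png

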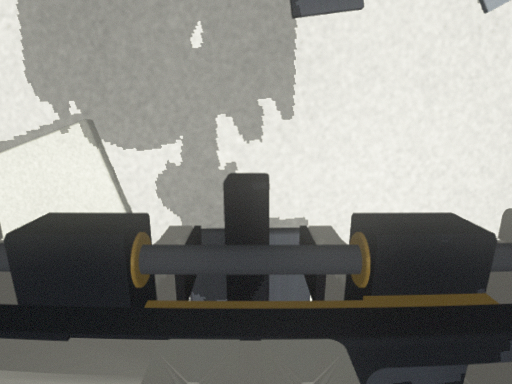

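View pics/c27.png

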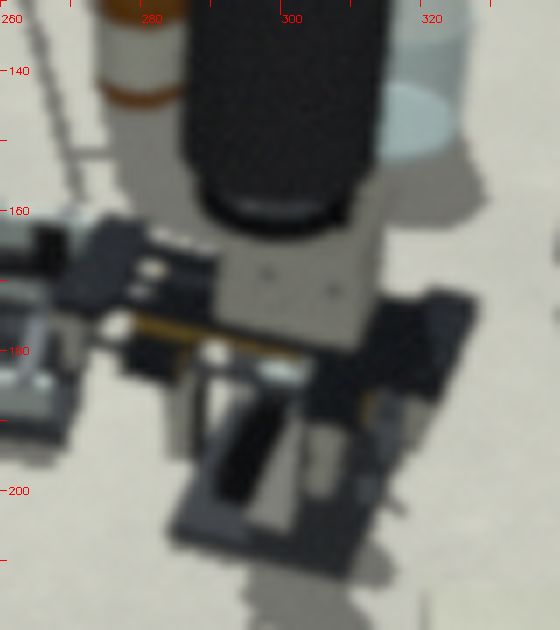

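```bash

python3 -m crank '[[-0.003,0,0,0,0,0,0.6],[-0.01,0,0,0,0,0,0.6],[-0.025,0,0,0,0,0,0.6],[-0.05,0,0,0,0,0,0.6],[-0.085,0,0,0,0,0,0.6],[-0.12,0.01,0,0,0,0,0.6],[-0.14,0.05,0.01,0,0,0,0.6],[-0.145,0.1,0.02,0,0,0,0.6],[-0.145,0.15,0.02,0,0,0,0.6],[-0.145,0.17,0.02,0,0,0,0.6]]'
python3 -m crank '[[0,0.04,0.03,0,0,0,0.6],[0,0.09,0.08,0,0,0,0.6],[0,0.13,0.12,0,0,0,0.6],[0,0.14,0.13,0,0,0,0.6],[0,0.14,0.13,0,0,0,0.6]]'; python3 f.py
python3 -c "
from h import *
snap('side','s12');snap('top','t12');snap('wrist','w12')
crop('s12',240,120,350,220,7,'c28');crop('t12',170,110,290,230,6,'c29')"
```

```text
t: 29.15
eef_pos: [0.5904, -0.2003, 0.2285]
ee_rot: [3.065, 1.569, -0.196]
force: [0.5, 0.6, 0.6]
width: 0.0529
t: 29.78
eef_pos: [0.4451, -0.3223, 0.2278]
ee_rot: [2.993, 1.569, -0.268]
force: [0.3, -0.1, 0.4]
width: 0.0527
29.93 [ 0.4464 -0.3213  0.2271] Fy [ 0.2 -0.   1.8] mean [0.24 0.69 0.32] [ 0.07 -0.05  0.02] 0.0527
```

View pics/c28.png

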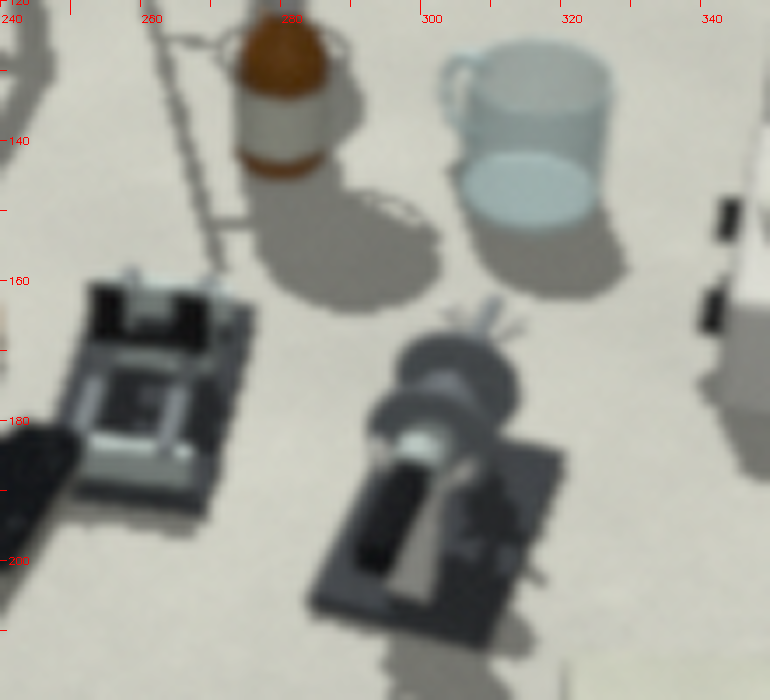

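View pics/c29.png

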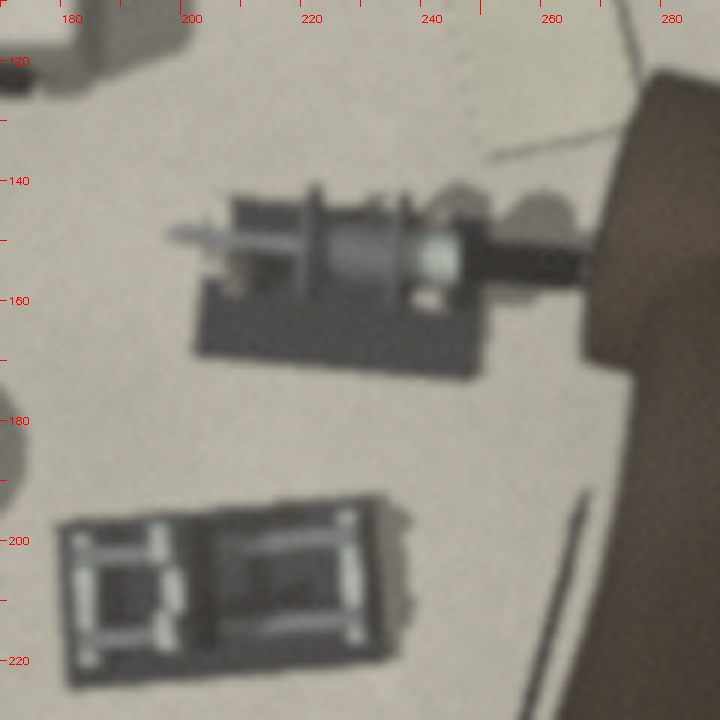

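View pics/s12.png

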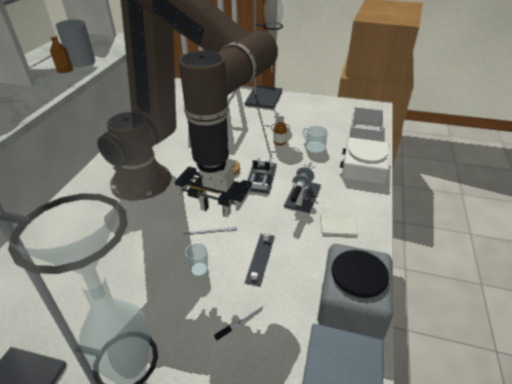

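```bash
python3 -c "
from fit import *
crop('t12',190,135,275,170,9,'c30');crop('s12',285,155,325,210,10,'c31')
f=load('t12');s=[.641,.073,-.1171]
for n,y in [('grip rear',-.145),('grip/collar',-.075),('collar front',-.045),('+flange',.011),('tip',.09)]: print(n,proj(f,loc(s,(0,y),.1)).round(1),proj(f,loc(s,(0,y),.113)).round(1))
for n in ['jug','beaker','bottle']: pass
d=cv2.absdiff(cv2.imread('pics/top0.png'),cv2.imread('pics/t12.png')); print('beaker/jug/bottle diff',d[145:178,112:146].mean(),d[195:212,115:135].mean())
"
```

```text
grip rear [266.7 156. ] [266.7 155. ]
grip/collar [245.8 153.9] [245.6 152.9]
collar front [236.9 153. ] [236.6 152. ]
+flange [220.3 151.4] [219.8 150.4]
tip [197.1 149.1] [196.4 148.1]
beaker/jug/bottle diff 26.126856803327392 18.155882352941177
```

View pics/c30.png

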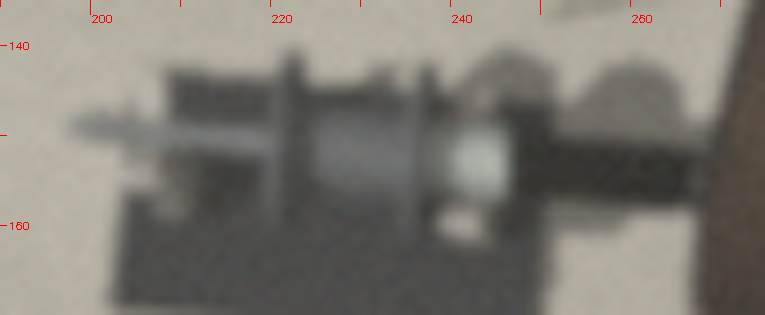

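View pics/c31.png

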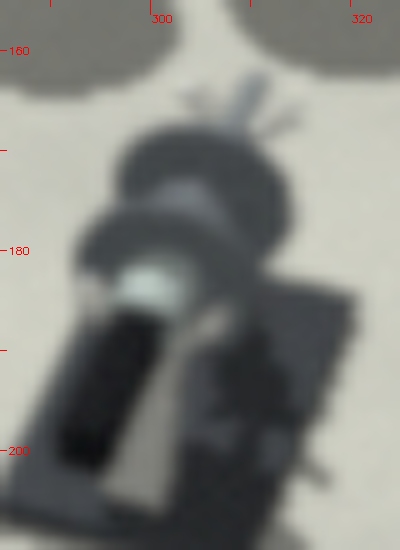

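```bash
python3 -c "
from h import *
s=get_state();print(s['t'],s['force'].round(1));print(job_done())"
```

```text
30.075 [-0.   0.9 -0.2]
the job is handed in; nothing more can be done
None
```

The job is done and handed in at t = 30.1 s of the 67 s allowed. The larger axle lies in both notches of the stand with the reel hanging between the posts.

**What I did**
- **Choosing the axle:** I picked the one on the rest at about (320, 177) in the top picture. Its collar measured 28 mm, which fits the larger size. The smaller one near (390, 178) was left alone.
- **Threading:** I gripped the axle at 60 N and threaded it through the reel with no contact felt.
- **Driving the bushing:** The push held at about 5 N for roughly the 8 mm of bushing travel. It then rose steadily by 3–4 N per mm to 13–15 N. I took that to mean the bushing was home and the collar was on the flange, and stopped there.
- **Laying it in the stand:** The collar first caught one side of the wide notch. I shifted the axle 2 mm sideways until it sat at the expected height with almost no side force, and then let go. The most it pressed on the stand was about 10 N.

**Last checks**
- **Stand and reel:** In the top and side pictures the collar is in the wide notch, the rod is in the small one and the reel is against the collar. No brass shows between collar and flange, and the parts appear within about one pixel of where they should.
- **Robot:** The gripper was well clear and read no contact force.
- **Jug, beaker and bottle:** In the side picture they look to be where they started.

**Not confirmed or in disagreement**
- **Bushing:** The arm hid it from the cameras during the push. That it is home rests on the force readings and on no brass showing afterwards.
- **Camera calibration:** The top camera disagreed with the wrist camera by about 6–8 mm along y, so I used the wrist camera.
- **Jug and bottle, top view:** A pixel comparison there showed differences, which I put down to arm shadow and did not follow up.

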